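Level the punch's work shelf

ROBOT

A 6-joint arm with a two-finger parallel gripper is mounted at the origin on the work surface. World frame = base frame: x ahead of the robot, y to its left, z up, the work surface at z = 0. Lengths are in m, angles in rad, forces in N, time in s.
With the tool pointing down it reaches from about 0.3 to 0.875 m from the base axis. Payload 6.4 kg.
Tool frame: the origin (TCP) lies on the centre line of the jaws, within the pads' length; the fingertips stand 14 mm ahead of it and the grasp point (between the pads) lies 5 mm behind it; z points along the fingers, y is the direction in which the jaws open and shut (so a half turn about z gives the same grasp; the last joint's range is limited). The gripper opens to 85 mm and grips with 20 to 120 N. Pads are 22 mm wide; open, the fingers measure 114 mm over their backs; the gripper's body (76 mm by 85 mm) begins 54 mm behind the grasp point. The pads swing forward as they close: fully open they stand 13 mm farther back than shut.
Start: joints at [0.895, 0.181, 1.607, -0, 1.354, -0.206], TCP at [0.26, 0.513, 0.245] pointing down, gripper open.
Joint ranges: [-2.99, 2.99], [-0.89, 2.07], [0.3, 2.58], [-1.14, 4.28], [0, 2.63], [-3.12, 3.12]. Speed limits (rad/s): [2.57, 2.57, 3.01, 3.14, 3.14, 3.14].

INTERFACE

Orientations are given as a unit quaternion [w, x, y, z].
In Python, from bench import * gives the robot as it stands.
- The arm moves only by the tool servo_tool, never from a script. Its argument "plan" is a list that holds one entry, the list of rows, each a list of 5 numbers: the shift along the world's x, y, z in m, then the turn about the world's z in rad, then the gripper command: -1 is shut, 1 is fully open, values between are in proportion. In form: [[[tx, ty, tz, roll, claw], ...]]. A call has 1 to 8 rows; each row shifts and turns the commanded pose from where the row before left it; what a row does not reach is not made up. A row lasts 1/10 s, in which the tool goes at most 50 mm and 8.59 degrees, less where a joint would pass 70% of its speed; a pose out of reach is approached as far as the arm can. A call with a gripper value outside its range is refused whole. The fingers move at their own pace and stop on an object; the grip force is fixed at half the most. Time passes only in rows, so rows that do not move let the fingers close. It gives the time, the measured TCP pose, the force and the opening at its end, in the units of the state.
- get_obs(): the state, without advancing time (a new reading comes with each control period).
- camera(name): name is "scene" or "top" or "wrist"; returns a dict with "img" (384x512x3 uint8, blue, green, red), "camera_matrix" (3x3 intrinsics, pixels), "rvec" (rotation vector, rad) and "tvec" (3), from world to camera coordinates, as OpenCV has them. Camera axes: x right, y down, z forward; pixel columns grow to the right and rows downward; lengths in m; the calibration is good to about 2 mm. A picture is of the moment at which its call begins. There is no depth.
- hand_in(): hands the job in, once; it reports no verdict.
Trained networks look in a picture, given as the dict that the camera call returned (one of the last four; its "shot" number tells which), for a name from the list of things; names that differ only in an ending like _2 or _b are one class to them, and where a whole thing is asked for, a point or a joint stands for the part that bears it (a point fixed in the world has none). Each returns a list of dicts, best first, with "conf" (0 to 1); they miss things now and then, are a little off and sometimes report something else, mostly with a low value. They report only what shows in the picture. A call takes as long as a camera call. They do not tell look-alikes from the thing itself.
- trace(picture, thing): "mask" (384x512 bool, what is visible of it) and "rect" ([left, top, right, bottom] as shares, 0 to 1, of the picture: columns of its width, rows of its height, round what is visible of it).
- pinpoint(picture, thing): "centre" ([row, column] as shares, 0 to 1, of the picture: columns of its width, rows of its height: a listed point, or the origin of a listed thing).
The state is a dict: "time_s": time; "q": joint angles; "dq": joint speeds; "joint_efforts": joint torques, N m; "eef_pos": TCP position; "eef_rot": TCP orientation; "wrist_force": force on the tool from outside, world axes, zero at the start; "torque": the same for the moment, N m; "opening": opening from 0.0 (shut) to 1.0 (fully open).
Only numpy, scipy, OpenCV 4.12 (cv2) and the standard library are available. Lean on these libraries where they do the work, as an engineer would, in place of code of your own. Each camera call takes 0.05 s, during which the arm holds its last target.

TASK

Level the little card punch's work shelf without disturbing the other things on the desk: push the spirit level along its guide on the shelf, never lifting it off, until the dark band scribed around it lies right under the fixed punch tip, then turn the bar knob of the levelling foot until the bubble sits in the middle between its two lines. Then, with the bubble centred, press the level straight down on the shelf with about a kilogram's push on its plain top at the knob end, and finish while you are still pressing: do not let go.

Things in the scene. Friction and masses are not known exactly. Their poses are not given: they have to be found in the camera images.
- press: grey hand punch fixed to the desk: base plate, column, and an arm over the shelf's end. Origin on the desk below the punch tip, z up; y runs from the tip along the shelf to the levelling knob. Column (50 x 45 mm) centred at y = -115 mm; arm 42 mm wide, 208 to 248 mm above the desk, y = -135 to +15 mm; under it a punch holder 22 mm across.
- tip (a point): the point of the punch, 125 mm above the desk; it never moves (15 mm above the top of the spirit level)
- shelf: pale wooden shelf, 120 mm wide (x), 400 mm long (y = -50 to +350 mm), 12 mm thick, on two fixed feet under the tip and a levelling foot at the +y end. Origin on its top face under the tip, 70 mm above the desk; z normal to the top. It tilts only about its x axis, through the origin; at the start the foot end is low by 0.012 to 0.029 rad. It does not yield to a push.
- knob_grip (a point): middle of the levelling knob's black bar, 27 mm above the shelf top, at shelf y = 310 mm. Bar 54 mm long (this x), 14 mm thick (y), 26 mm high (13 mm up and down from here), on a round 32 mm boss. Turned clockwise from above it raises this end: 3.1 mm and 0.010 rad of tilt per radian; takes 0.06 N m, stays where left, turns 2.9 rad past level.
- level: aluminium spirit level, 30 mm wide (x), 180 mm long (y), 40 mm high, 0.2 to 0.3 kg, loose in a 36 mm channel between two guide strips 7 mm high (shelf y = -40 to +235 mm). Origin at the centre of its underside, z up, y along the shelf's y (+y end towards the knob). Vial window on top from y = -32 to +32 mm; the top is plain from y = 35 to 87 mm.
- mark (a point): centre, on the top face, of the dark 3 mm band scribed around the level 60 mm from its middle, at the end near the punch (level y = -60 mm, z = 40 mm). At the start it is 40 to 80 mm from below the tip, on the knob side.
- bubble: the white bubble, 14 mm long, in the green vial in the top of the level; origin at its middle. It runs along the level's y towards the higher end: 0 = centred between two black lines 10.5 mm either side of the middle; it moves 0.5 mm per 0.001 rad of tilt (5 mm per radian of the knob), up to 21 mm, and settles in about 1.5 s.
- phone: black phone lying flat, 72 x 150 x 9 mm, beside the shelf; origin under its centre; leave alone
- mouse: black computer mouse, 105 x 60 x 32 mm; origin under its centre; leave alone
- weight: steel pattern weight, 60 mm across, 42 mm high, on the desk in front of the shelf; origin under its centre; leave alone
- taperoll: small roll of clear tape lying flat, 60 mm across, 18 mm high, in front of the shelf; origin under its centre; leave alone
- pinjar: glass pin jar with a black cap, 52 mm across, 65 mm high, behind the shelf; origin under its centre; leave alone
- marker: grey marker pen lying on the desk, 16 mm thick, 130 mm long; origin under its centre; leave alone
Mind the look-alikes: they are no part of the job. What is meant by the level is not turquoise, and is the smaller of those in its own colour.

How it is judged:
By the outcome, as a careful person would: the job done as asked, in the order asked, and still so for the second after the job is handed in, while the arm keeps its last pose, push and grip.
It also fails if it takes over 72 s, if anything falls off the work surface, if the arm or the gripper's body presses on something with over 40 N, if the wrist force passes 120 N, or if a joint passes its speed limit or range.

## Working session

There is one attempt and no reset: what is moved stays moved. The work goes in short steps, Python scripts to look and compute and a tool call to move; the robot and the scene stay as the last step left them, time stands still between calls to the robot, and variables do not carry over. Pictures are saved under pics/ and viewed, and the job is handed in when it is done.

Besides the shell and the picture viewer there is one more tool, called as name(argument=value, ...), one argument or row to a line, values as JSON. servo_tool: Moves the arm, as the interface text tells. Its arguments: {"type":"object","properties":{"plan":{"type":"array"}},"required":["plan"]}

```bash
mkdir -p pics; ls
python3 - <<'E'
from bench import *
import cv2
o=get_obs();print(o)
for n in("scene","top","wrist"):
    c=camera(n);cv2.imwrite(f"pics/{n}0.png",c["img"]);print(n,c["camera_matrix"].tolist(),c["rvec"],c["tvec"])
    for t in("level","mark","bubble","tip","knob_grip","shelf","press"):
        r=pinpoint(c,t)
        print(t,[(round(float(d["conf"]),2),round(d["centre"][0]*384,1),round(d["centre"][1]*512,1)) for d in r])
E
```

```text
pics
{'time_s': 0.0, 'q': array([ 8.94699133e-01,  1.81530186e-01,  1.60802950e+00,  1.88827844e-05,
        1.35376781e+00, -2.06335909e-01]), 'dq': array([ 5.91328411e-04,  2.14234959e-03,  5.75131959e-05, -4.20711379e-04,
       -1.53417864e-03,  4.26985736e-04]), 'joint_efforts': array([-1.34432357e-03, -4.44874012e+01, -3.51330793e+01, -4.18462560e-04,
        9.08444548e-03, -1.98010372e-05]), 'eef_pos': array([0.25994764, 0.51229467, 0.24437984]), 'eef_rot': array([-3.78758549e-04,  2.32728804e-01,  9.72541285e-01, -7.80413777e-04]), 'wrist_force': array([-0.05957939,  0.80283828,  0.19190414]), 'torque': array([-0.00979923,  0.02977092, -0.02226976]), 'opening': 1.0016366239329375}
scene [[357.66647081218804, 0.0, 255.80126464228167], [0.0, 357.66647081218804, 192.83350013203338], [0.0, 0.0, 1.0]] [ 2.13963959  0.75981803 -0.37127206] [-0.42923972 -0.05401022  1.25380715]
level [(0.77, 165.9, 231.6), (0.72, 227.1, 239.6), (0.6, 148.6, 313.3)]
mark [(0.65, 245.3, 208.2), (0.63, 235.1, 224.6), (0.61, 147.6, 313.7), (0.57, 142.2, 235.2)]
bubble []
tip [(0.59, 244.7, 210.0)]
knob
[... 268 characters left out ...]
235]
level [(0.93, 189.3, 295.7), (0.87, 282.8, 188.3), (0.77, 223.9, 103.0)]
mark [(0.96, 183.8, 310.4), (0.85, 300.0, 164.4), (0.75, 211.6, 119.8)]
bubble [(0.71, 144.3, 309.1), (0.36, 285.0, 191.4), (0.35, 219.6, 95.3)]
tip [(0.78, 179.7, 344.1)]
knob_grip []
shelf [(0.76, 182.1, 340.2)]
press [(0.56, 180.1, 336.2)]
wrist [[343.24570686211206, 0.0, 257.839086313665], [0.0, 343.24570686211206, 187.50523651639486], [0.0, 0.0, 1.0]] [-2.44006964 -1.49740719 -0.23891382] [-0.57542742 -0.04028636  0.37994938]
level [(0.92, 218.5, 65.6), (0.82, 227.1, 338.6)]
mark [(0.79, 172.3, 66.7), (0.61, 307.5, 301.8)]
bubble [(0.54, 252.4, 349.6), (0.47, 238.6, 39.1)]
tip []
knob_grip []
shelf []
press []
```

View pics/scene0.png

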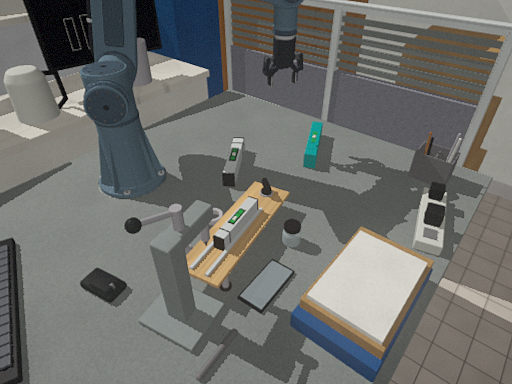

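View pics/top0.png

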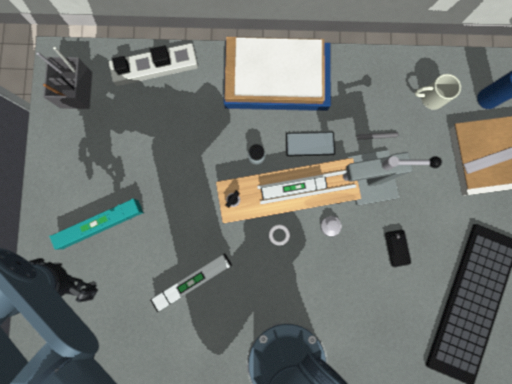

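View pics/wrist0.png

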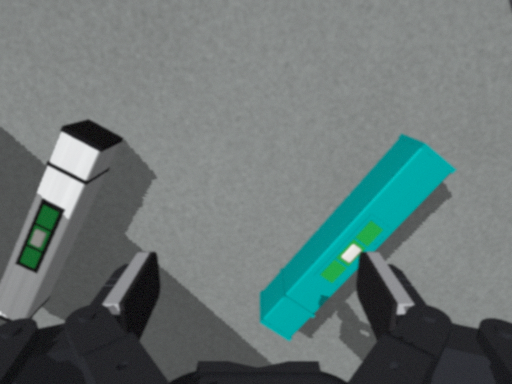

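The level is the white one on the shelf (top view about (295,187)). The tip is near (344,180) and the knob near (233,198). Next I'll work out the geometry.

```bash
cat > h.py <<'E'
from bench import *
import cv2, numpy as np
def P(c):
    R=cv2.Rodrigues(np.array(c["rvec"],float))[0];return R,np.array(c["tvec"],float).ravel(),np.array(c["camera_matrix"])
def back(c,u,v,z):
    R,t,K=P(c);d=R.T@np.linalg.inv(K)@np.array([u,v,1.]);o=-R.T@t
    return o+d*(z-o[2])/d[2]
def proj(c,p):
    return cv2.projectPoints(np.array(p,float).reshape(-1,3),np.array(c["rvec"],float),np.array(c["tvec"],float),np.array(c["camera_matrix"]),None)[0][:,0]
def tri(cs,uvs):
    A=[];b=[]
    for c,(u,v) in zip(cs,uvs):
        R,t,K=P(c);d=R.T@np.linalg.inv(K)@np.array([u,v,1.]);o=-R.T@t;d/=np.linalg.norm(d)
        M=np.eye(3)-np.outer(d,d);A.append(M);b.append(M@o)
    return np.linalg.lstsq(np.vstack(A),np.hstack(b),rcond=None)[0]
def pp(c,t):
    return [(round(float(d["conf"]),2),round(d["centre"][1]*512,1),round(d["centre"][0]*384,1)) for d in pinpoint(c,t)]
def crop(c,u0,v0,u1,v1,s,name,img=None):
    im=(c["img"] if img is None else img)[v0:v1,u0:u1]
    cv2.imwrite("pics/"+name,cv2.resize(im,None,fx=s,fy=s,interpolation=cv2.INTER_CUBIC))
E
python3 - <<'E'
from h import *
s=camera("scene");t=camera("top")
print(tri([t,s],[(344.1,179.7),(210.0,244.7)]))
for u,v,z in [(344.1,179.7,.125),(310.4,183.8,.11),(295.7,189.3,.07),(233,198,.097)]:
    print(u,v,back(t,u,v,z))
m=trace(t,"level")
for d in m:
    ys,xs=np.nonzero(d["mask"]);r=cv2.minAreaRect(np.c_[xs,ys].astype(np.float32));print("level",d["conf"],r)
for d in trace(t,"shelf"):
    ys,xs=np.nonzero(d["mask"]);r=cv2.minAreaRect(np.c_[xs,ys].astype(np.float32));print("shelf",d["conf"],r)
for th in("knob_grip","phone","weight","taperoll","pinjar","mouse"):
    print(th,pp(t,th), [back(t,u,v,0).round(3)[:2] for _,u,v in pp(t,th)][:2])
crop(t,205,120,415,240,3.8,"t1.png");crop(s,140,150,340,330,3.2,"s1.png")
E
```

```text
[ 0.52063331 -0.13725266  0.1212944 ]
344.1 179.7 [ 0.51605346 -0.14071808  0.125     ]
310.4 183.8 [ 0.50513164 -0.05109029  0.11      ]
295.7 189.3 [ 0.49403136 -0.01501556  0.07      ]
233 198 [0.46326268 0.16137193 0.097     ]
level 0.96 ((293.4960021972656, 187.72801208496094), (11.806438446044922, 65.29318237304688), 79.69515228271484)
level 0.73 ((95.876708984375, 224.32876586914062), (18.538372039794922, 97.65750885009766), 65.55604553222656)
level 0.71 ((189.82940673828125, 282.01763916015625), (15.799478530883789, 89.42811584472656), 57.52880859375)
shelf 0.75 ((287.6285095214844, 189.81805419921875), (42.926090240478516, 140.54782104492188), 80.23331451416016)
knob_grip [(0.65, 232.1, 199.8)] [array([0.467, 0.169])]
phone [(0.93, 309.6, 145.8), (0.16, 334.2, 180.7)] [array([ 0.638, -0.065]), array([ 0.531, -0.14 ])]
weight [(0.78, 327.2, 226.5)] [array([ 0.392, -0.118])]
taperoll [(0.63, 277.5, 235.2)] [array([0.364, 0.031])]
pinjar [(0.66, 257.2, 153.3)] [array([0.611, 0.096])]
mouse [(0.42, 307.9, 143.9)] [array([ 0.644, -0.059])]
```

View pics/t1.png

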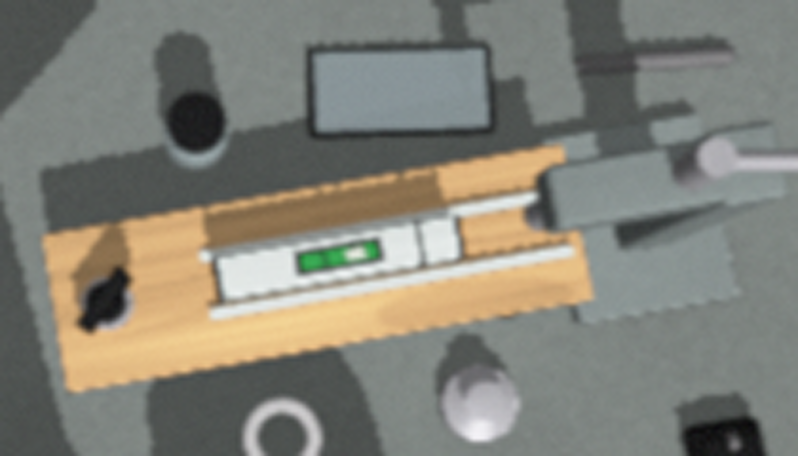

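View pics/s1.png

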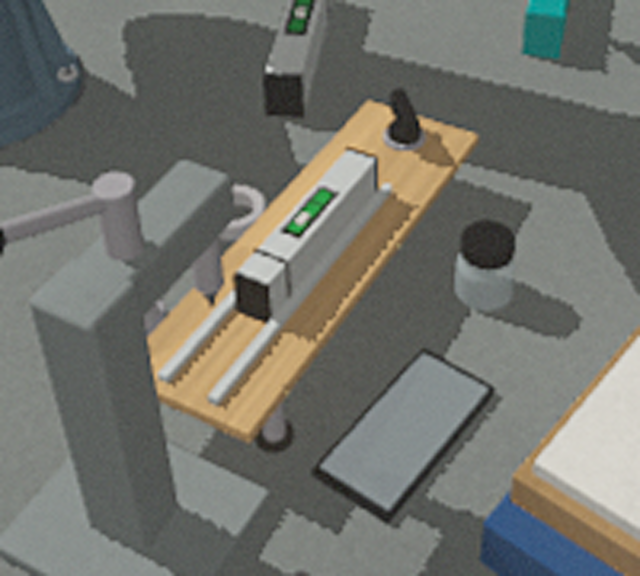

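Run:
```python
from h import *
from scipy.optimize import least_squares
s=camera("scene");t=camera("top")
def W(p,pt):  # shelf pt -> world
    px,py,th,ti=p; x,y,z=pt
    # foot end low by ti
    yy=y*np.cos(ti)+z*np.sin(ti); zz=-y*np.sin(ti)+z*np.cos(ti)+.07
    ey=np.array([np.cos(th),np.sin(th)]);ex=np.array([ey[1],-ey[0]])
    return np.r_[np.array([px,py])+ex*x+ey*yy,zz]
obs=[(t,(.06,.35,0),(216.8,181.8)),(t,(-.06,.35,0),(223.9,222.6)),(t,(-.06,-.05,0),(360.8,198.4)),(t,(.06,-.05,0),(353.7,158.7)),
(s,(-.06,.35,0),(255.6,181.3)),(s,(.06,.35,0),(289.4,191.3)),(s,(.06,-.05,0),(218.1,286.9)),(s,(0,0,.055),(205.8,243.5)),
(t,(0,.31,.04),(205+104/3.8,120+298/3.8))]
def f(p): 
    r=[]
    for c,q,uv in obs: r+=list(proj(c,W(p,q))[0]-uv)
    return np.array(r+[(p[3]-.019)*100])
S=least_squares(f,[.518,-.139,1.75,.02]);print(S.x,f(S.x).round(1))
p=S.x
print("tip",W(p,(0,0,.055)),"knob",W(p,(0,.31,.027)))
# mark in top; solve shelf y
ey=np.array([np.cos(p[2]),np.sin(p[2])])
for c,uv,n in [(t,(205+422/3.8,120+245/3.8),"top"),(s,(140+272/3.2,150+258/3.2),"scene")]:
    b=back(c,*uv,.1085); d=b[:2]-p[:2]; print(n,b,"along",d@ey,"lat",d@np.array([ey[1],-ey[0]]))
```

```text
[ 0.52079307 -0.14289338  1.76042299  0.02416198] [-0.4 -0.4 -0.8  0.1  1.   0.  -0.3 -1.2 -0.7 -0.8  0.1  0.3 -0.9 -1.7
  0.2  1.3  0.1 -0.2  0.5]
tip [ 0.52054261 -0.14158842  0.12498395] knob [0.46225457 0.16210152 0.08950263]
top [ 0.50375822 -0.06691476  0.1085    ] along 0.07782761769797295 lat -0.002408109960564394
scene [ 0.51089784 -0.06793304  0.1085    ] along 0.07548183096569894 lat 0.004411587445848029
```

The axis fit is good: the shelf's y direction is (-0.188, 0.982) and the mark is about 76 mm from the tip. I'll move to behind the level's knob end with the gripper shut.

servo_tool(
  plan=[
    [[0.0178, -0.0341, 0, -0.076, -1], [0.0178, -0.0341, 0, -0.076, -1], [0.0178, -0.0341, 0, -0.076, -1], [0.0178, -0.0341, 0, -0.076, -1], [0.0178, -0.0341, 0, -0.076, -1], [0.0178, -0.0341, 0, -0.076, -1]],
  ],
)

```text
time_s: 2.7
eef_pos: [0.3676, 0.3068, 0.2455]
eef_rot: [0.0, 0.448, 0.894, 0.0]
wrist_force: [0.4, 0.6, -0.4]
opening: 0.006
```

servo_tool(
  plan=[
    [[0.0178, -0.0341, 0, -0.076, -1], [0.0178, -0.0341, 0, -0.076, -1], [0.0178, -0.0341, 0, -0.076, -1], [0.0178, -0.0341, 0, -0.076, -1], [0.0178, -0.0341, 0, -0.076, -1], [0.0178, -0.0341, 0, -0.076, -1], [0, 0, 0, 0, -1], [0, 0, 0, 0, -1]],
  ],
)

```text
time_s: 3.5
eef_pos: [0.474, 0.103, 0.2452]
eef_rot: [-0.0, 0.638, 0.77, 0.0]
wrist_force: [0.1, -0.5, -0.3]
opening: 0.003
```

Run:
```python
from h import *
w=camera("wrist");cv2.imwrite("pics/w1.png",w["img"])
o=get_obs();print(o["time_s"],o["eef_pos"],o["eef_rot"],o["q"],o["opening"])
for t in("level","mark","bubble","knob_grip"):print(t,pp(w,t))
np.save("w1.npy",w,allow_pickle=True)
p=[0.5208,-.1429,1.7604,.024]
ey=np.array([np.cos(p[2]),np.sin(p[2])]);ex=np.array([ey[1],-ey[0]])
def Ws(x,y,z): return np.r_[np.array(p[:2])+ex*x+ey*y,.07-y*p[3]+z]
for n,q in dict(knob=(0,.31,.027),m=(0,.076,.04),end=(0,.226,.04),c1=(.06,.35,0),c2=(-.06,.35,0),tip=(0,0,.055)).items(): print(n,proj(w,Ws(*q)))
```

```text
3.55 [0.47360592 0.10374354 0.24517268] [-3.46388007e-04  6.37190025e-01  7.70706657e-01 -4.68641819e-06] [-3.00520461e-02 -2.43268511e-02  1.82689933e+00  4.29210255e-04
  1.33957290e+00 -2.19253202e-01] 0.0019219768193896904
level []
mark [(0.8, 259.4, 348.9)]
bubble []
knob_grip [(0.73, 257.3, 98.4)]
knob [[256.95444643 101.91379462]]
m [[257.64005672 352.60026022]]
end [[257.21707778 206.06088999]]
c1 [[327.73811257  50.79072629]]
c2 [[186.03136294  51.12026291]]
tip [[257.82025508 427.42057287]]
```

View pics/w1.png

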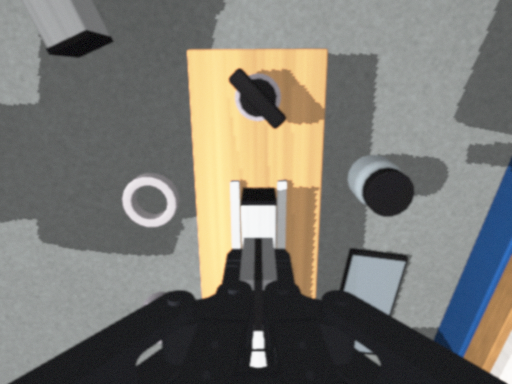

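The wrist view shows the knob at (257,98), the level's end at about row 203 and the band hidden at row 349. All of these are about 3 px from my prediction. The knob is clear of the fingers, so I'll go down.

servo_tool(
  plan=[
    [[0, 0.003, -0.03, 0, -1], [0, 0, -0.03, 0, -1], [0, 0, -0.03, 0, -1], [0, 0, -0.03, 0, -1], [0, 0, -0.02, 0, -1], [0, 0, -0.01, 0, -1], [0, 0, 0, 0, -1]],
  ],
)

```text
time_s: 4.45
eef_pos: [0.4727, 0.1071, 0.0942]
eef_rot: [-0.001, 0.637, 0.771, -0.001]
wrist_force: [0.1, -0.8, -0.4]
opening: -0.003
```

Run:
```python
from h import *
w=camera("wrist");cv2.imwrite("pics/w2.png",w["img"])
s=camera("scene");crop(s,140,150,340,330,3.2,"s2.png")
```

```text
(no output)
```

View pics/w2.png

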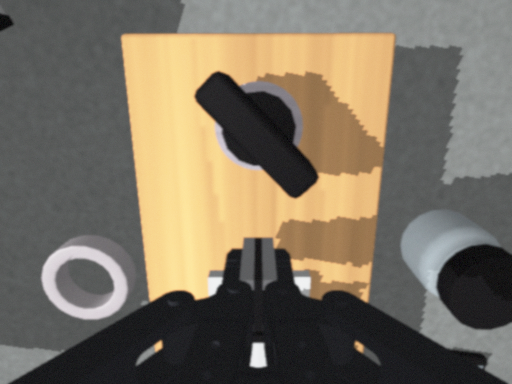

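View pics/s2.png

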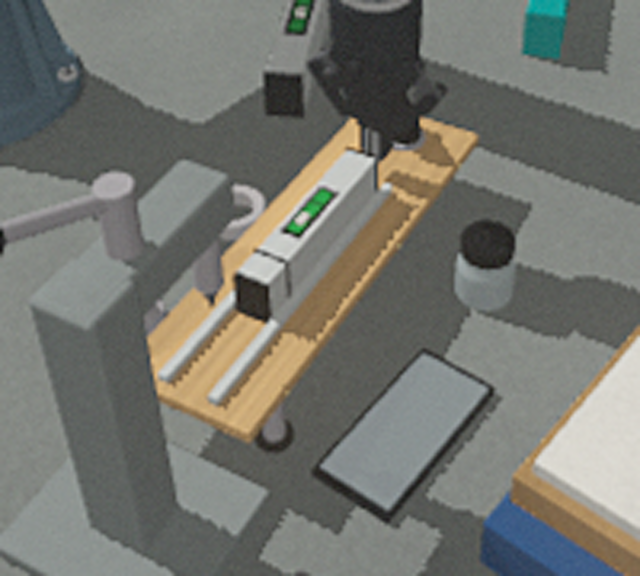

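The fingers are behind the level and clear of the knob. I'll push 60 mm first.

servo_tool(
  plan=[
    [[0.0014, -0.0074, 0, 0, -1], [0.0014, -0.0074, 0, 0, -1], [0.0014, -0.0074, 0, 0, -1], [0.0014, -0.0074, 0, 0, -1], [0.0014, -0.0074, 0, 0, -1], [0.0014, -0.0074, 0, 0, -1], [0.0014, -0.0074, 0, 0, -1], [0.0014, -0.0074, 0, 0, -1]],
  ],
)

```text
time_s: 5.35
eef_pos: [0.4851, 0.0467, 0.0952]
eef_rot: [-0.0, 0.637, 0.771, -0.0]
wrist_force: [-1.1, 1.9, 1.8]
opening: 0.004
```

```bash
cat > m.py <<'E'
from h import *
import sys
n=sys.argv[1]
s=camera("scene");crop(s,180,170,290,280,6,f"s{n}.png")
t=camera("top");crop(t,220,140,380,230,5,f"t{n}.png")
p=[0.5208,-.1429,1.7604]
ey=np.array([np.cos(p[2]),np.sin(p[2])]);ex=np.array([ey[1],-ey[0]])
for c,nm in((s,"scene"),(t,"top")):
    for q in pp(c,"mark"):
        b=back(c,q[1],q[2],.109)[:2]-p[:2]; 
        if abs(b@ey)<.12 and abs(b@ex)<.03: print(nm,"mark",q,"y",round(b@ey*1e3,1),"x",round(b@ex*1e3,1))
    for q in pp(c,"tip")[:1]:
        b=back(c,q[1],q[2],.125)[:2]-p[:2]; print(nm,"tip",q,"y",round(b@ey*1e3,1),"x",round(b@ex*1e3,1))
    print("proj tip",proj(c,[p[0],p[1],.125]),"under",proj(c,[p[0],p[1],.11]))
print(get_obs()["eef_pos"],get_obs()["wrist_force"],get_obs()["time_s"])
E
python3 m.py 3
```

```text
scene mark (0.6, 213.4, 241.1) y 31.5 x -0.9
scene tip (0.89, 207.4, 244.8) y 2.8 x 3.0
proj tip [[205.63460248 245.14050614]] under [[206.21848728 249.54985844]]
top mark (0.71, 334.3, 180.7) y 26.2 x -0.7
top tip (0.96, 344.6, 178.6) y 1.1 x -1.5
proj tip [[344.8824283  177.98894072]] under [[343.61651979 178.79350597]]
[0.48494989 0.04733729 0.09516329] [-0.62645812  0.60680375  0.18277314] 5.65
```

View pics/s3.png

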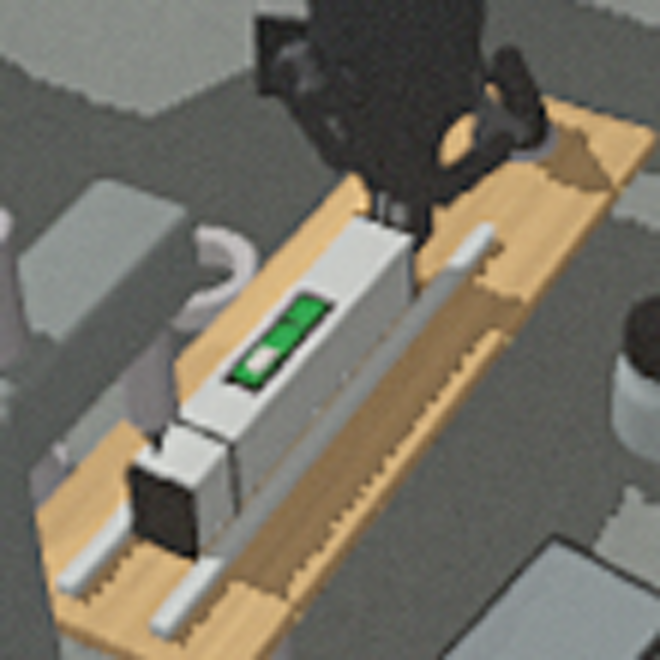

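View pics/t3.png

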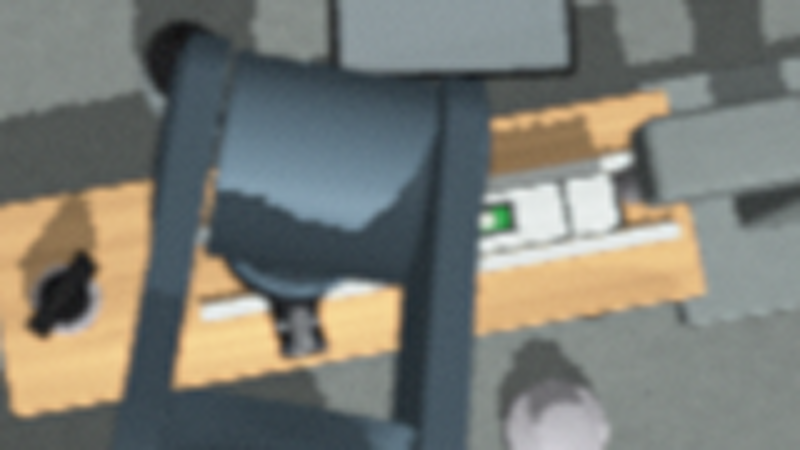

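The mark is about 25–30 mm short of the tip. I'll push 20 mm more.

servo_tool(
  plan=[
    [[0.0009, -0.0049, 0, 0, -1], [0.0009, -0.0049, 0, 0, -1], [0.0009, -0.0049, 0, 0, -1], [0.0009, -0.0049, 0, 0, -1], [0, 0, 0, 0, -1]],
  ],
)

```text
time_s: 6.15
eef_pos: [0.4889, 0.0269, 0.0953]
eef_rot: [0.0, 0.637, 0.77, -0.0]
wrist_force: [0.5, -0.5, 0.5]
opening: -0.002
```

```bash
python3 m.py 4
python3 - <<'E'
from h import *
s=camera("scene"); crop(s,180,215,250,265,10,"s4b.png")
for i in range(3):
  t=camera("top");print(pp(t,"mark")[:2],pp(t,"tip")[:1])
crop(t,310,160,370,205,13,"t4b.png")
E
```

```text
scene mark (0.57, 205.4, 249.3) y 0.5 x -2.8
scene tip (0.55, 208.1, 243.6) y 6.8 x 2.3
proj tip [[205.63460248 245.14050614]] under [[206.21848728 249.54985844]]
top mark (0.73, 338.8, 176.5) y 11.6 x 8.7
top mark (0.62, 317.1, 183.8) y 74.7 x -1.1
top tip (0.68, 345.7, 177.0) y -2.7 x 2.3
proj tip [[344.8824283  177.98894072]] under [[343.61651979 178.79350597]]
[0.48863827 0.0277463  0.09523588] [ 0.17791419  0.23691051 -0.48249603] 6.45
[(0.83, 167.0, 300.4), (0.8, 122.2, 209.8)] [(0.81, 342.8, 179.8)]
[(0.97, 118.8, 209.3), (0.96, 166.0, 297.2)] [(0.62, 342.6, 176.9)]
[(0.95, 123.3, 210.4), (0.82, 163.2, 300.1)] [(0.76, 343.6, 177.7)]
```

View pics/s4b.png

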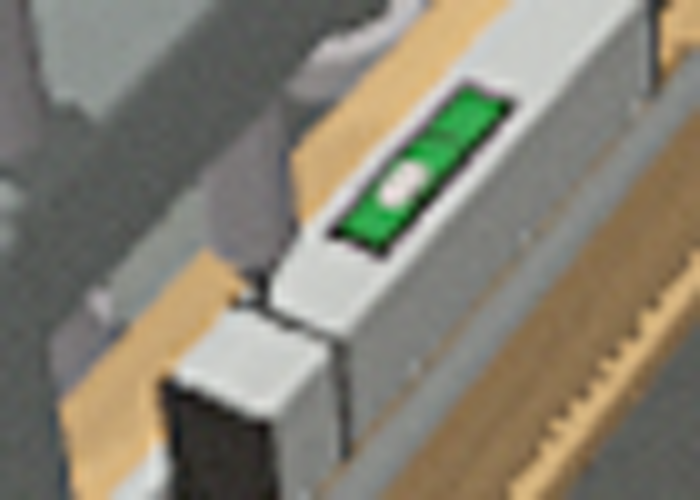

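View pics/t4b.png

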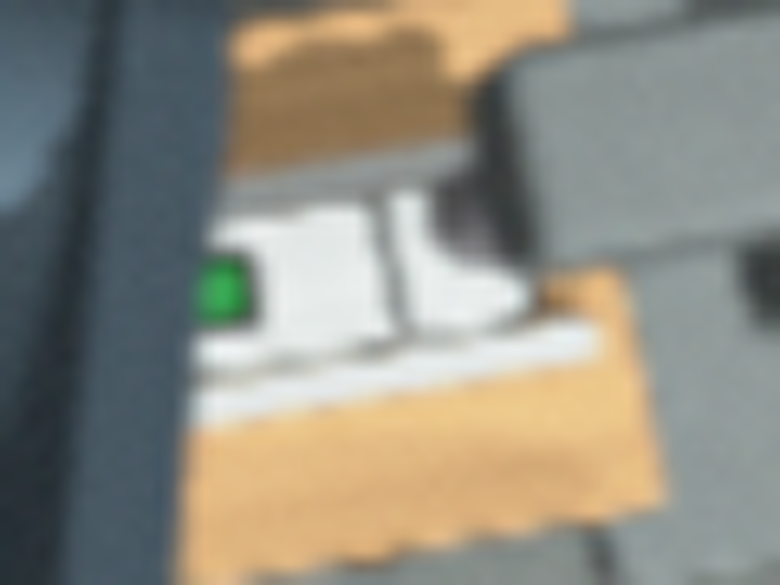

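Run:
```python
from h import *
s=camera("scene");t=camera("top")
p=np.array([0.5208,-.1429]);th=1.7604
ey=np.array([np.cos(th),np.sin(th)]);ex=np.array([ey[1],-ey[0]])
def sh(c,u,v,z):
    b=back(c,u,v,z)[:2]-p; return (b@ex*1e3).round(1),(b@ey*1e3).round(1)
T=lambda a,b:(310+(a+.5)/13-.5,160+(b+.5)/13-.5)
S=lambda a,b:(180+(a+.5)/10-.5,215+(b+.5)/10-.5)
print("top band far/near",sh(t,*T(383,200),.11),sh(t,*T(405,335),.11))
print("top arm front edge y15",sh(t,*T(515,70),.248),sh(t,*T(545,265),.248))
print("top shelf end y-50",sh(t,*T(665,495),.071),sh(t,*T(620,270),.071))
print("top guide end y-40",sh(t,*T(600,335),.078))
print("scene band L,R",sh(s,*S(265,305),.11),sh(s,*S(340,337),.11))
print("scene tip",sh(s,*S(258,292),.125))
print("scene level end corner",sh(s,*S(272,415),.111), sh(s,*S(165,375),.111),"expect band-30")
# synth: draw model tip & band in scene
for y in(0,4,8):print(y,[ proj(s,np.r_[p+ex*x+ey*y*1e-3,.11])[0].round(1) for x in(-.015,.015)])
```

```text
top band far/near (np.float64(12.8), np.float64(10.5)) (np.float64(-16.4), np.float64(11.5))
top arm front edge y15 (np.float64(16.4), np.float64(15.4)) (np.float64(-20.5), np.float64(17.3))
top shelf end y-50 (np.float64(-57.2), np.float64(-47.3)) (np.float64(-6.8), np.float64(-47.6))
top guide end y-40 (np.float64(-20.8), np.float64(-38.4))
scene band L,R (np.float64(-8.5), np.float64(11.7)) (np.float64(12.9), np.float64(11.6))
scene tip (np.float64(-3.1), np.float64(3.3))
scene level end corner (np.float64(13.1), np.float64(-16.7)) (np.float64(-15.9), np.float64(-18.4)) expect band-30
0 [array([201. , 247.3]), array([211.5, 251.8])]
4 [array([201.9, 246.2]), array([212.5, 250.7])]
8 [array([202.9, 245.1]), array([213.4, 249.6])]
```

Both views agree that about 9 mm remains.

servo_tool(
  plan=[
    [[0.0005, -0.0027, 0, 0, -1], [0.0005, -0.0027, 0, 0, -1], [0.0005, -0.0027, 0, 0, -1], [0, 0, 0, 0, -1], [0, 0, 0, 0, -1]],
  ],
)

```text
time_s: 7.55
eef_pos: [0.4902, 0.0193, 0.0953]
eef_rot: [0.0, 0.637, 0.771, -0.0]
wrist_force: [1.5, -0.2, 0.7]
opening: 0.001
```

Run:
```python
from h import *
s=camera("scene"); crop(s,180,215,250,265,10,"s5b.png")
t=camera("top");crop(t,310,160,370,205,13,"t5b.png")
print(get_obs()["eef_pos"],get_obs()["time_s"])
```

```text
[0.49019702 0.01948023 0.09524453] 7.65
```

View pics/s5b.png

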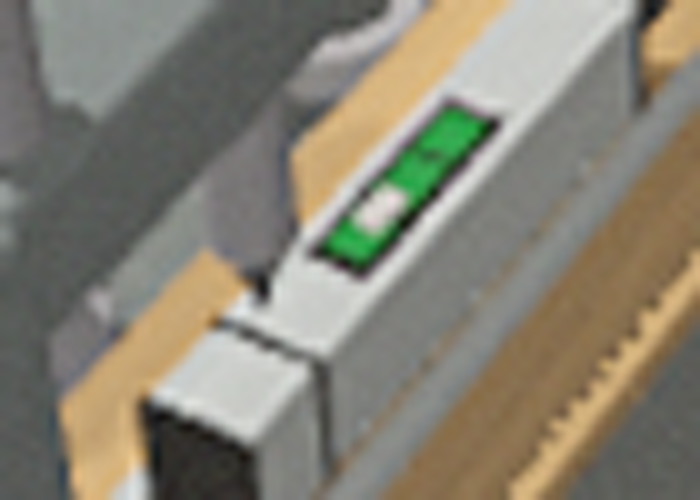

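View pics/t5b.png

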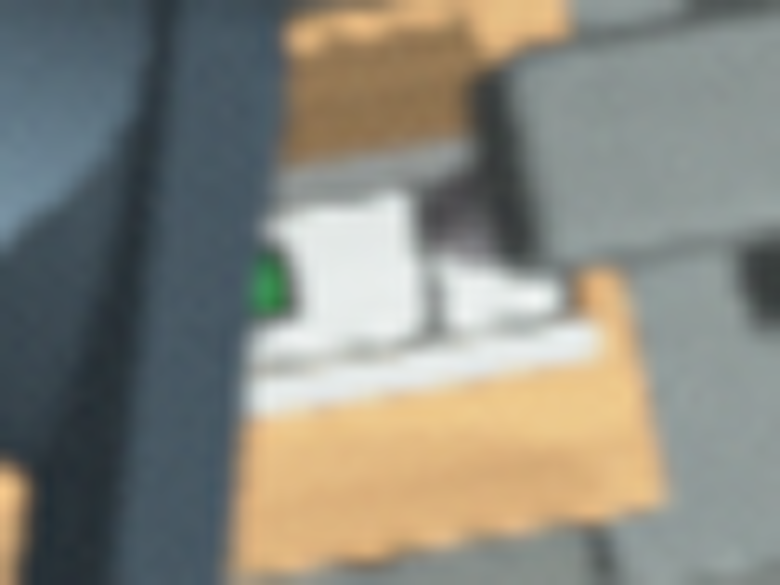

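Run:
```python
from h import *
s=camera("scene");t=camera("top")
p=np.array([0.5208,-.1429]);th=1.7604
ey=np.array([np.cos(th),np.sin(th)]);ex=np.array([ey[1],-ey[0]])
def sh(c,u,v,z):
    b=back(c,u,v,z)[:2]-p; return float((b@ex*1e3).round(1)),float((b@ey*1e3).round(1))
T=lambda a,b:(310+(a+.5)/13-.5,160+(b+.5)/13-.5)
S=lambda a,b:(180+(a+.5)/10-.5,215+(b+.5)/10-.5)
print("top band near",sh(t,*T(432,335),.11),sh(t,*T(430,270),.11))
print("scene band L,R",sh(s,*S(220,322),.11),sh(s,*S(322,362),.11))
print("scene tip",sh(s,*S(262,298),.125),sh(s,*S(260,292),.125))
print("scene level end corner",sh(s,*S(252,440),.111), sh(s,*S(145,398),.111),"expect band-30")
```

```text
top band near (-17.4, 5.9) (-3.7, 3.6)
scene band L,R (-14.8, 2.1) (13.6, 3.0)
scene tip (-1.2, 2.2) (-2.7, 3.5)
scene level end corner (13.3, -25.1) (-15.8, -26.3) expect band-30
```

servo_tool(
  plan=[
    [[-0.004, 0.02, 0, 0, -1], [-0.002, 0.01, 0.03, -0.14, -1], [0, 0, 0.04, -0.149, -1], [0, 0, 0.04, -0.149, -1], [0, 0, 0, -0.149, -1], [0, 0, 0, -0.149, -1], [0, 0, 0, -0.149, -1], [0, 0, 0, -0.149, -1]],
  ],
)

```text
time_s: 8.55
eef_pos: [0.4842, 0.0497, 0.2054]
eef_rot: [0.0, 0.936, 0.352, 0.0]
wrist_force: [0.3, -0.2, -0.0]
opening: 0.007
```

Run:
```python
from h import *
w=camera("wrist");R,t,K=P(w);o=get_obs()
print(-R.T@t-o["eef_pos"],R[2],o["eef_pos"],o["q"],o["eef_rot"])
```

```text
[0.05975924 0.05277464 0.128617  ] [-0.23209887 -0.20448679 -0.95095492] [0.48415274 0.04964307 0.20533858] [-1.42222757e-01  2.22995192e-02  1.86470492e+00 -1.12230517e-04
  1.25441541e+00  7.16312805e-01] [8.81427245e-05 9.37246889e-01 3.48666399e-01 5.04004150e-05]
```

servo_tool(
  plan=[
    [[0.0031, -0.0161, 0, -0.105, -1], [0.0031, -0.0161, 0, -0.105, -1], [0.0031, -0.0161, 0, -0.105, -1], [0.0031, -0.0161, 0, -0.105, -1], [0.0031, -0.0161, 0, -0.105, -1], [0, 0, 0, 0, -1]],
  ],
)

```text
time_s: 9.2
eef_pos: [0.5, -0.0324, 0.2053]
eef_rot: [0.0, 0.995, 0.1, 0.0]
wrist_force: [0.0, -0.6, -0.0]
opening: -0.003
```

Run:
```python
from h import *
w=camera("wrist");cv2.imwrite("pics/w6.png",cv2.resize(w["img"],None,fx=1.5,fy=1.5,interpolation=cv2.INTER_CUBIC))
print(proj(w,[[.5208,-.1429,.125],[.5208,-.1429,.11]]),pp(w,"tip"),pp(w,"mark"),pp(w,"bubble"))
import pickle;pickle.dump(w,open("w6.pkl","wb"))
```

```text
[[430.58720038 206.80034973]
 [420.21747839 198.95928821]] [(0.79, 429.5, 205.4)] [(0.94, 413.2, 198.6)] [(0.52, 346.1, 198.2)]
```

View pics/w6.png

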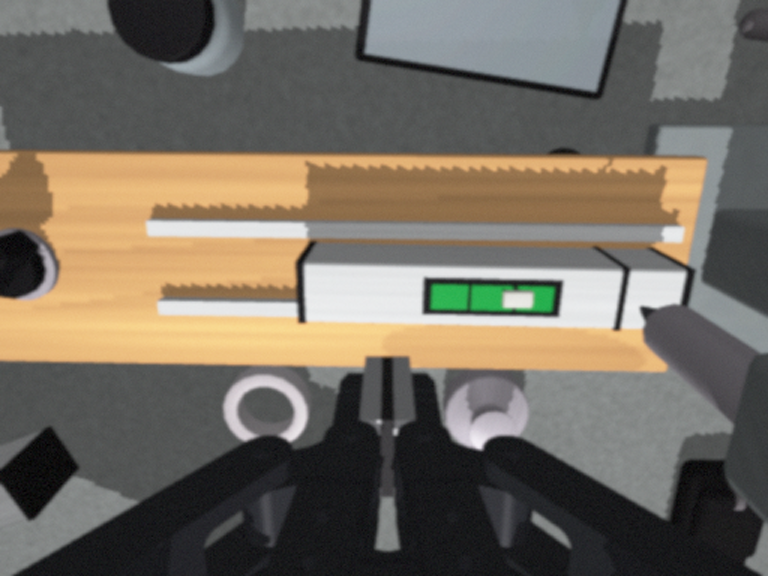

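Run:
```python
from h import *
import pickle;w=pickle.load(open("w6.pkl","rb"))
crop(w,395,160,465,220,10,"w6b.png")
```

```text
(no output)
```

View pics/w6b.png

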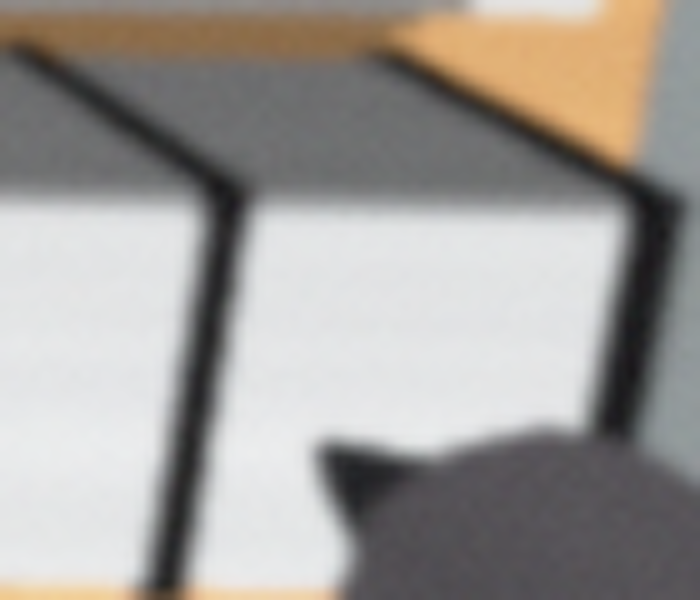

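Zoomed in, the tip is at (426.6,204.0), so the point below it is about (416.2,196.2). The band is about 1.9 px (1.3 mm) short of that. I'll go back for a small push.

servo_tool(
  plan=[
    [[-0.0031, 0.0161, 0, 0.145, -1], [-0.0031, 0.0161, 0, 0.145, -1], [-0.0031, 0.0161, 0, 0.145, -1], [-0.0031, 0.0161, 0, 0.145, -1], [-0.0031, 0.0161, 0, 0.145, -1], [0, 0, 0, 0.145, -1], [0, 0, 0, 0.145, -1], [0, 0, 0, 0.145, -1]],
  ],
)

```text
time_s: 10.2
eef_pos: [0.4839, 0.0507, 0.2053]
eef_rot: [-0.0, 0.774, 0.633, 0.0]
wrist_force: [0.4, -0.6, 0.8]
opening: -0.0
```

servo_tool(
  plan=[
    [[0, 0, 0, 0.145, -1], [0, 0, 0, 0.145, -1], [0, 0, -0.04, 0.109, -1], [0, 0, -0.04, 0, -1], [0, 0, -0.03, 0, -1], [0.002, -0.01, 0, 0, -1], [0.002, -0.01, 0, 0, -1], [0, 0, 0, 0, -1]],
  ],
)

```text
time_s: 11.0
eef_pos: [0.4903, 0.0281, 0.0974]
eef_rot: [0.002, 0.637, 0.771, 0.001]
wrist_force: [-0.1, 0.5, 1.0]
opening: -0.002
```

servo_tool(
  plan=[
    [[0, 0, 0, 0, -1], [0.0007, -0.0038, 0, 0, -1], [0.0007, -0.0038, 0, 0, -1], [0.0007, -0.0037, 0, 0, -1], [0, 0, 0, 0, -1], [0, 0, 0, 0, -1]],
  ],
)

```text
time_s: 11.6
eef_pos: [0.4903, 0.0182, 0.0953]
eef_rot: [-0.0, 0.637, 0.771, -0.0]
wrist_force: [-0.3, -0.0, -0.6]
opening: 0.001
```

Run:
```python
from h import *
s=camera("scene"); crop(s,180,215,250,265,10,"s7b.png")
print(get_obs()["eef_pos"],get_obs()["time_s"])
```

```text
[0.49022986 0.01830566 0.09521478] 11.65
```

View pics/s7b.png

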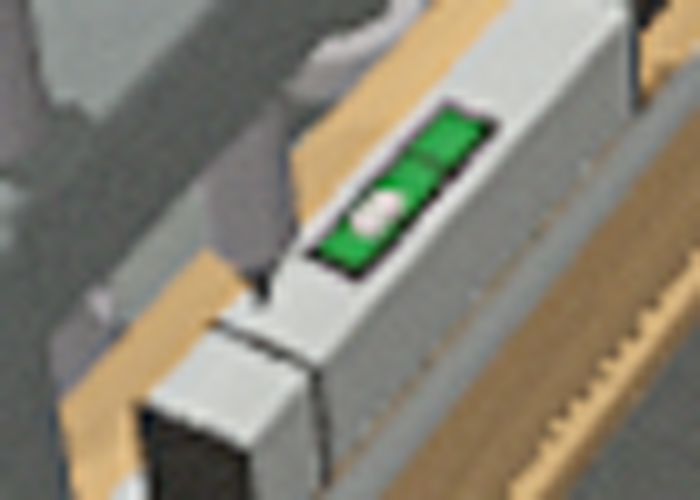

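servo_tool(
  plan=[
    [[-0.002, 0.01, 0, 0, -1], [-0.003, 0.015, 0.02, 0.1, -1], [0, 0, 0.04, 0.1, 0], [0, 0, 0.04, 0.1, 0.3], [0, 0.0, 0.02, 0.1, 0.3], [0, 0, 0, 0, 0.3]],
  ],
)

```text
time_s: 12.25
eef_pos: [0.4873, 0.0439, 0.2189]
eef_rot: [0.003, 0.47, 0.882, 0.001]
wrist_force: [1.3, -0.2, -0.1]
opening: 0.644
```

Run:
```python
from h import *
w=camera("wrist");crop(w,0,0,512,384,1.5,"w8.png")
print(pp(w,"knob_grip"),get_obs()["eef_pos"],get_obs()["q"],get_obs()["opening"])
import pickle;pickle.dump(w,open("w8.pkl","wb"))
for _,u,v in pp(w,"knob_grip"):print(back(w,u,v,.0895))
w1=np.load("w1.npy",allow_pickle=True).item()
print(back(w1,257.3,98.4,.0895))
a=back(w1,237,75,.1025);b=back(w1,278,122,.1025);print(a,b,(a+b)/2,np.arctan2((b-a)[1],(b-a)[0]),np.linalg.norm(a-b))
for d in trace(w1,"knob_grip"):
    ys,xs=np.nonzero(d["mask"]);print(d["conf"],cv2.minAreaRect(np.c_[xs,ys].astype(np.float32)))
```

```text
[(0.58, 323.7, 21.5)] [0.48502258 0.04392153 0.21504415] [-1.54066242e-01  1.18312651e-02  1.85446351e+00  1.08445195e-04
  1.27512690e+00 -7.41880424e-01] 0.645776245993136
[0.46174514 0.1642388  0.0895    ]
[0.46213844 0.16428942 0.0895    ]
[0.44385896 0.17897555 0.1025    ] [0.48124957 0.15049066 0.1025    ] [0.46255427 0.1647331  0.1025    ] -0.65102267540907 0.047004749965626196Traceback (most recent call last):
  File "<stdin>", line 9, in <module>
ValueError: only the last four pictures can be asked about
```

View pics/w8.png

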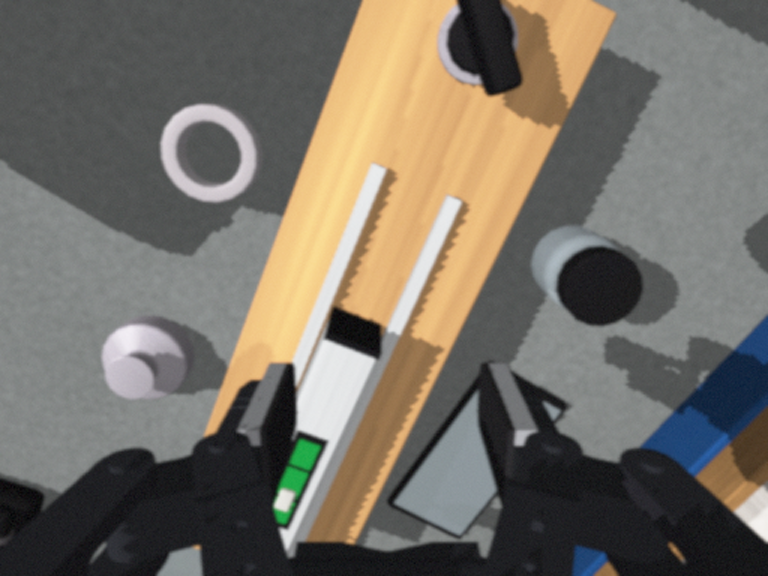

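The bar lies at -0.65 rad and the knob is at about (0.462,0.164). I'll move above it, turn the jaws to 0.92 rad and go down.

servo_tool(
  plan=[
    [[-0.0055, 0.03, 0, 0.11, 0.3], [-0.0055, 0.03, 0, 0.11, 0.3], [-0.006, 0.03, 0, 0.11, 0.3], [-0.006, 0.03, 0, 0, 0.3], [0, 0, -0.04, 0, 0.3], [0, 0, 0, 0, 0.3]],
  ],
)

```text
time_s: 13.0
eef_pos: [0.4575, 0.1637, 0.1694]
eef_rot: [-0.005, 0.32, 0.947, -0.002]
wrist_force: [-0.6, -0.8, -1.3]
opening: 0.65
```

Run:
```python
from h import *
w=camera("wrist");crop(w,0,0,512,384,1.5,"w9.png")
o=get_obs();print(o["eef_pos"],o["eef_rot"],pp(w,"knob_grip"),proj(w,[[.462,.1638,.0895],[.462,.1638,.1025]]))
for d in trace(w,"knob_grip"):
    ys,xs=np.nonzero(d["mask"]);print(d["conf"],cv2.minAreaRect(np.c_[xs,ys].astype(np.float32)))
```

```text
[0.45898813 0.16332272 0.17173378] [-0.00406668  0.32019099  0.94734234 -0.0019184 ] [(0.94, 265.1, 211.7)] [[262.61917665 210.60508896]
 [262.73703982 218.32750266]]
0.65 ((262.5, 210.5), (87.0, 45.0), 90.0)
```

View pics/w9.png

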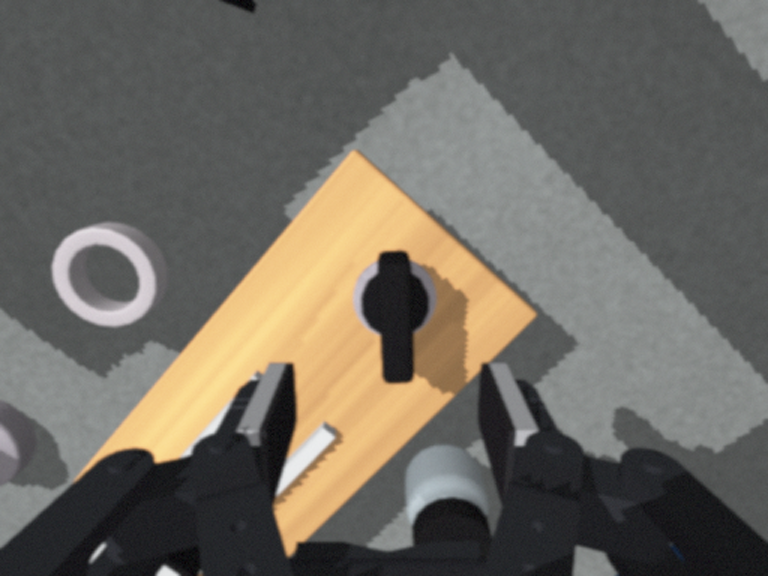

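servo_tool(
  plan=[
    [[0, 0, -0.03, 0, 0.3], [0, 0, -0.03, 0, 0.3], [0, 0, -0.02, 0, 0.3], [0, 0, 0, 0, 0.3], [0, 0, 0, 0, 0.3]],
  ],
)

```text
time_s: 13.65
eef_pos: [0.4633, 0.1629, 0.0965]
eef_rot: [0.0, 0.321, 0.947, 0.0]
wrist_force: [0.6, -0.4, -0.1]
opening: 0.652
```

Run:
```python
from h import *
w=camera("wrist");crop(w,0,0,512,384,1.5,"w10.png")
s=camera("scene");crop(s,190,140,340,240,5,"s10.png")
o=get_obs();print(o["eef_pos"],o["wrist_force"],o["q"])
```

```text
[0.46395536 0.16320936 0.09722922] [-0.52315336 -0.56445417  0.10113983] [ 9.63886843e-02  1.89243772e-01  1.93113558e+00  3.63416127e-06
  1.01793408e+00 -8.21925187e-01]
```

View pics/w10.png

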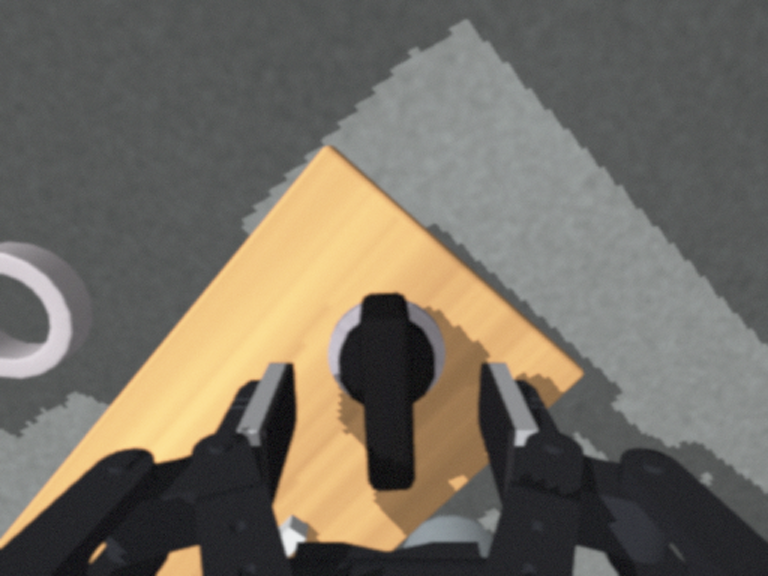

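View pics/s10.png

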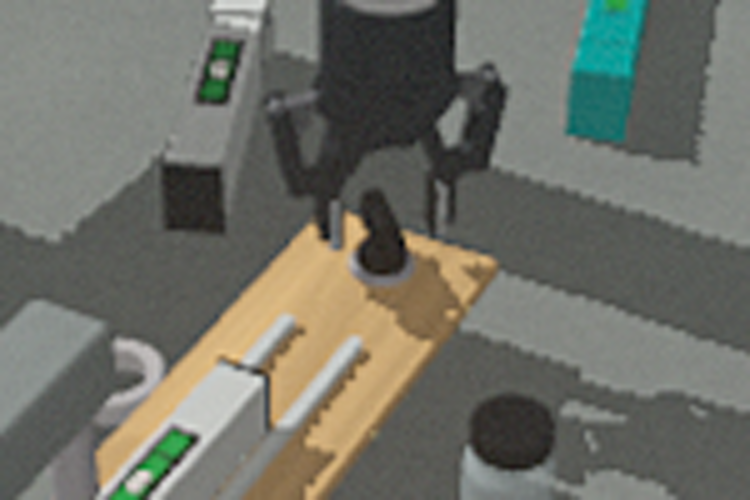

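servo_tool(
  plan=[
    [[-0.001, 0, -0.001, 0, -1], [0, 0, 0, 0, -1], [0, 0, 0, 0, -1], [0, 0, 0, 0, -1], [0, 0, 0, 0, -1], [0, 0, 0, 0, -1], [0, 0, 0, 0, -1]],
  ],
)

```text
time_s: 14.45
eef_pos: [0.4622, 0.1639, 0.0952]
eef_rot: [0.001, 0.32, 0.947, 0.001]
wrist_force: [-0.7, 3.9, 6.3]
opening: 0.151
```

Run:
```python
from h import *
w=camera("wrist");crop(w,0,0,512,384,1.5,"w11.png")
o=get_obs();print(o["eef_pos"],o["wrist_force"],o["torque"],o["q"],o["opening"])
t=camera("top");crop(t,205,120,415,240,3.8,"t11.png")
```

```text
[0.46219585 0.16385887 0.09526184] [0.59090204 3.80574406 6.6568407 ] [0.33450131 0.15372531 0.06203108] [ 9.77525509e-02  1.90352847e-01  1.93479368e+00  6.47771772e-04
  1.01438578e+00 -8.21864853e-01] 0.15028956771888252
```

View pics/w11.png

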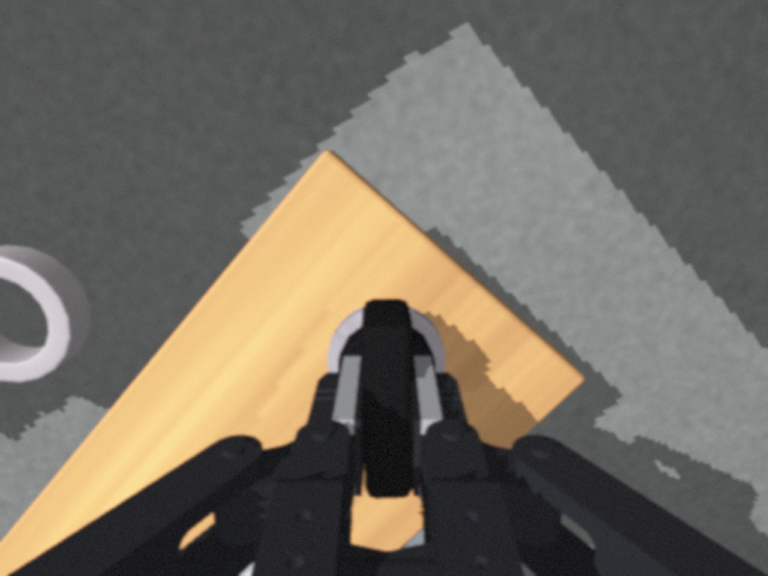

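View pics/t11.png

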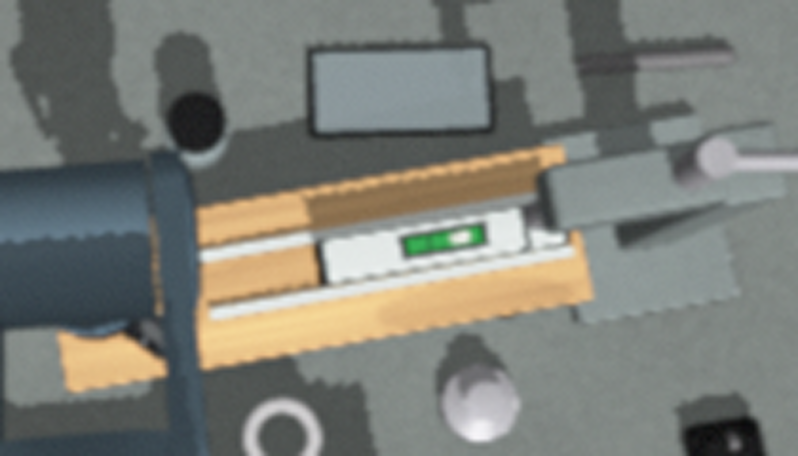

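The bar is gripped. I'll turn it clockwise 1.45 rad, following the rise.

servo_tool(
  plan=[
    [[0, 0, 0.00045, -0.145, -1], [0, 0, 0.00045, -0.145, -1], [0, 0, 0.00045, -0.145, -1], [0, 0, 0.00045, -0.145, -1], [0, 0, 0.00045, -0.145, -1]],
  ],
)

```text
time_s: 15.05
eef_pos: [0.4622, 0.1636, 0.0975]
eef_rot: [0.001, 0.637, 0.77, 0.001]
wrist_force: [-0.3, 1.5, 7.2]
opening: 0.154
```

servo_tool(
  plan=[
    [[0, 0, 0.00045, -0.145, -1], [0, 0, 0.00045, -0.145, -1], [0, 0, 0.00045, -0.145, -1], [0, 0, 0.00045, -0.145, -1], [0, 0, 0.00045, -0.145, -1], [0, 0, 0, 0, -1]],
  ],
)

```text
time_s: 15.65
eef_pos: [0.462, 0.1635, 0.0998]
eef_rot: [0.0, 0.869, 0.495, 0.001]
wrist_force: [-2.0, 1.0, 6.5]
opening: 0.152
```

Run:
```python
from h import *
o=get_obs();print(o["time_s"],o["eef_pos"],o["wrist_force"],o["torque"],o["q"],o["opening"])
t=camera("top");crop(t,205,120,415,240,3.8,"t12.png")
```

```text
15.65 [0.46202297 0.16345737 0.09975166] [-2.00386381  1.03468343  6.4995618 ] [ 0.15744083 -0.1754151  -0.01829109] [ 9.73910613e-02  1.82233039e-01  1.93319280e+00 -1.65162137e-04
  1.02436198e+00  6.32362691e-01] 0.15208312486251604
```

View pics/t12.png

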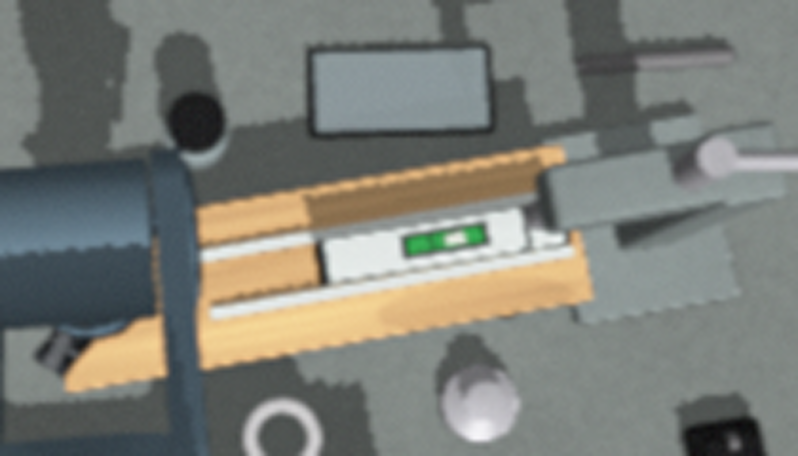

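servo_tool(
  plan=[
    [[0, 0, 0.00045, -0.145, -1], [0, 0, 0.00045, -0.145, -1], [0, 0, 0.00045, -0.145, -1], [0, 0, 0.00045, -0.145, -1], [0, 0, 0, 0, -1], [0, 0, 0, 0, -1], [0, 0, 0, 0, -1], [0, 0, 0, 0, -1]],
  ],
)

```text
time_s: 16.5
eef_pos: [0.4619, 0.1634, 0.1015]
eef_rot: [0.0, 0.974, 0.228, 0.001]
wrist_force: [-3.0, 1.1, 8.8]
opening: 0.15
```

servo_tool(
  plan=[
    [[0, 0, 0, 0, -1], [0, 0, 0, 0, -1], [0, 0, 0, 0, -1], [0, 0, 0, 0, -1], [0, 0, 0, 0, -1], [0, 0, 0, 0, -1], [0, 0, 0, 0, -1], [0, 0, 0, 0, -1]],
  ],
)

```text
time_s: 17.3
eef_pos: [0.4619, 0.1634, 0.1015]
eef_rot: [0.0, 0.974, 0.228, 0.001]
wrist_force: [-2.3, 0.8, 7.8]
opening: 0.148
```

servo_tool(
  plan=[
    [[0, 0, 0, 0, -1], [0, 0, 0, 0, -1], [0, 0, 0, 0, -1], [0, 0, 0, 0, -1]],
  ],
)

```text
time_s: 17.7
eef_pos: [0.4619, 0.1634, 0.1015]
eef_rot: [0.0, 0.974, 0.228, 0.001]
wrist_force: [-2.8, 1.3, 8.4]
opening: 0.151
```

```bash
cat > b.py <<'E'
from h import *
import sys
n=sys.argv[1]
t=camera("top");crop(t,300,170,350,200,15,f"b{n}t.png")
s=camera("scene");crop(s,195,205,245,245,14,f"b{n}s.png")
w=camera("wrist");crop(w,0,0,512,384,1.4,f"b{n}w.png")
print(pp(t,"bubble"),pp(s,"bubble"),pp(w,"bubble"))
o=get_obs();print(o["time_s"],o["eef_pos"],o["wrist_force"],o["q"])
E
python3 b.py 1
```

```text
[(0.44, 95.5, 222.9), (0.43, 190.9, 282.3)] [] []
18.0 [0.4618774  0.16341839 0.10153855] [-2.40463282 -0.01556183  7.46089515] [ 9.73781738e-02  1.79082613e-01  1.93246096e+00 -2.35602515e-04
  1.02859824e+00  1.20825251e+00]
```

View pics/b1t.png

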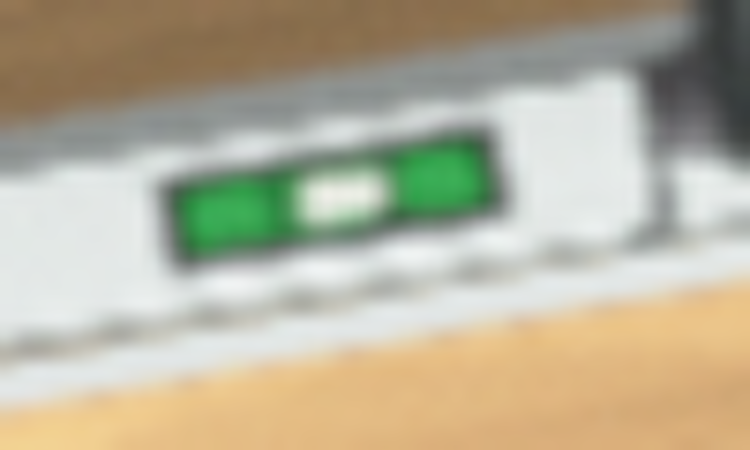

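View pics/b1s.png

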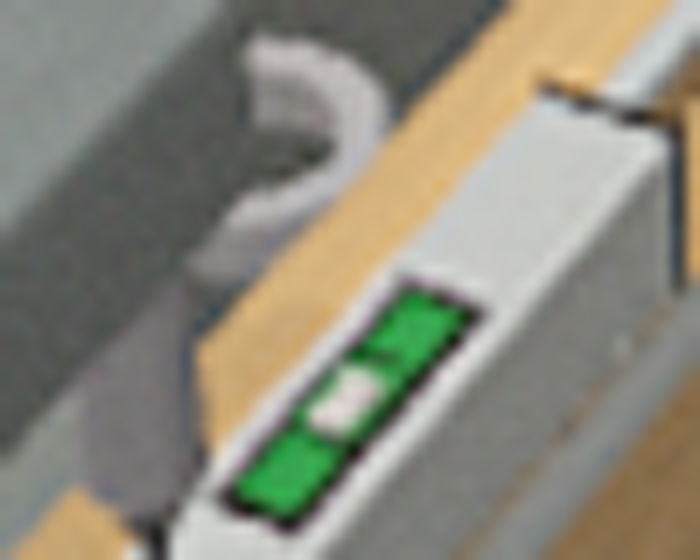

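View pics/b1w.png

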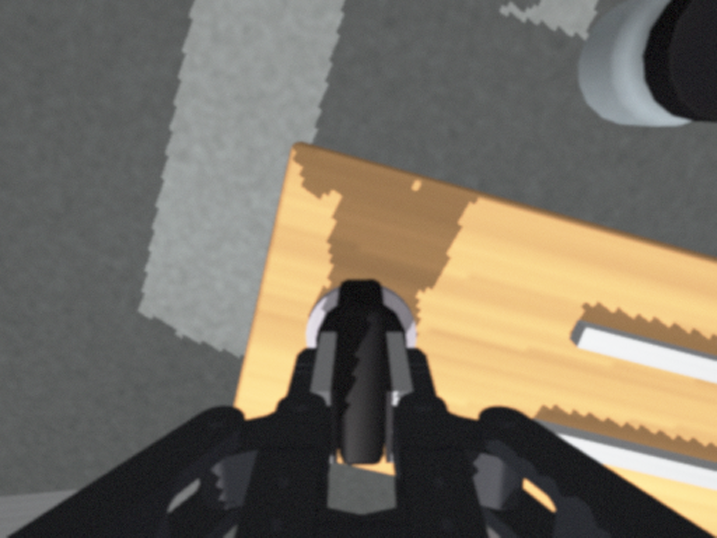

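The bubble is about 1.3–2 mm towards the punch. I'll turn 0.28 rad more.

servo_tool(
  plan=[
    [[0, 0, 0.00045, -0.14, -1], [0, 0, 0.00045, -0.14, -1], [0, 0, 0, 0, -1], [0, 0, 0, 0, -1], [0, 0, 0, 0, -1], [0, 0, 0, 0, -1], [0, 0, 0, 0, -1], [0, 0, 0, 0, -1]],
  ],
)

```text
time_s: 18.8
eef_pos: [0.4617, 0.1634, 0.1024]
eef_rot: [0.0, 0.996, 0.09, 0.001]
wrist_force: [-2.5, 0.5, 10.1]
opening: 0.149
```

servo_tool(
  plan=[
    [[0, 0, 0, 0, -1], [0, 0, 0, 0, -1], [0, 0, 0, 0, -1], [0, 0, 0, 0, -1], [0, 0, 0, 0, -1], [0, 0, 0, 0, -1], [0, 0, 0, 0, -1], [0, 0, 0, 0, -1]],
  ],
)

```text
time_s: 19.6
eef_pos: [0.4617, 0.1634, 0.1024]
eef_rot: [0.0, 0.996, 0.09, 0.001]
wrist_force: [-2.9, 0.9, 9.5]
opening: 0.149
```

```bash
python3 b.py 2
cat > prof.py <<'E'
from h import *
# mean of repeated looks; saturation-based centroids along vial axis in mm
def meas(c,z=.109,zc=None):
    p=np.array([0.5208,-.1429]);th=1.7604
    ey=np.array([np.cos(th),np.sin(th)]);ex=np.array([ey[1],-ey[0]])
    # rectify level top: shelf x -20..20, y 0..150 mm, 10 px/mm
    src=[];dst=[]
    for x,y in((-20,0),(20,0),(20,150),(-20,150)):
        src.append(proj(c,np.r_[p+ex*x*1e-3+ey*y*1e-3,.11])[0]);dst.append(((x+20)*5,y*5))
    H=cv2.getPerspectiveTransform(np.float32(src),np.float32(dst))
    return cv2.warpPerspective(c["img"],H,(200,750),flags=cv2.INTER_CUBIC)
E
python3 - <<'E'
from prof import *
for n in("top","scene"):
    c=camera(n);r=meas(c);cv2.imwrite(f"pics/r_{n}.png",cv2.rotate(r,cv2.ROTATE_90_COUNTERCLOCKWISE))
E
```

```text
[(0.71, 343.1, 178.6), (0.59, 91.9, 221.5), (0.46, 192.1, 283.0)] [(0.69, 292.3, 239.3), (0.3, 219.8, 242.9)] []
19.9 [0.46171788 0.1634192  0.10242269] [-2.78205705  0.73608527  8.83678029] [ 9.74136715e-02  1.77519769e-01  1.93210425e+00 -2.37444512e-04
  1.03094058e+00  1.48823007e+00]
```

View pics/r_top.png

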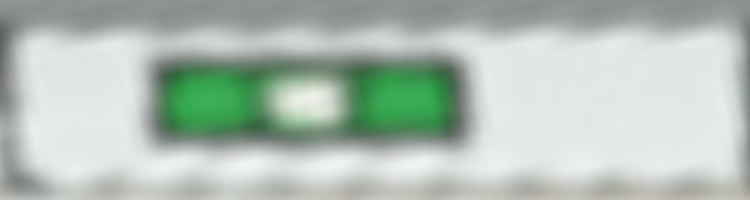

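View pics/r_scene.png

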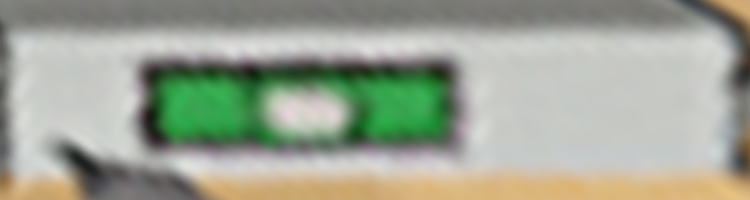

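The top and scene views put the bubble within about ±1 mm of the middle, but they disagree in sign. I'll release the knob and check closely with the wrist camera over the pressing spot.

servo_tool(
  plan=[
    [[0, 0, 0, 0, 0.3], [0, 0, 0, 0, 0.3], [0, 0, 0, 0, 0.3], [0, 0, 0, 0, 0.3], [0, 0, 0.03, 0, 0.3], [0, 0, 0.04, 0, 0.3], [0, 0, 0, 0, -1]],
  ],
)

```text
time_s: 20.7
eef_pos: [0.4648, 0.1637, 0.1766]
eef_rot: [-0.0, 0.996, 0.09, 0.005]
wrist_force: [0.3, -0.4, 0.1]
opening: 0.49
```

servo_tool(
  plan=[
    [[0.006, -0.031, 0, 0, -1], [0.006, -0.031, 0, 0, -1], [0.006, -0.031, 0, 0, -1], [0.006, -0.031, 0, 0, -1], [0.006, -0.031, 0, 0, -1], [0.0058, -0.0305, -0.02, 0, -1], [0, 0, 0, 0, -1], [0, 0, 0, 0, -1]],
  ],
)

```text
time_s: 21.5
eef_pos: [0.4964, -0.0224, 0.1506]
eef_rot: [-0.001, 0.996, 0.089, -0.001]
wrist_force: [-0.2, -0.1, 0.4]
opening: 0.002
```

Run:
```python
from h import *
w=camera("wrist");crop(w,0,0,512,384,1.5,"w13.png");crop(w,290,150,460,230,4.6,"w13b.png")
o=get_obs();print(o["time_s"],o["eef_pos"],o["eef_rot"],o["wrist_force"],pp(w,"bubble"),pp(w,"mark"),pp(w,"tip"),pp(w,"level"))
import pickle;pickle.dump(w,open("w13.pkl","wb"))
```

```text
21.55 [ 0.49669018 -0.0217975   0.1510924 ] [-3.93533189e-04  9.95987655e-01  8.94884073e-02 -5.10418153e-04] [1.75019371 0.72940209 0.47981987] [(0.83, 372.2, 231.2)] [(0.61, 484.0, 230.4)] [(0.85, 500.7, 235.8)] [(0.68, 351.7, 202.3)]
```

View pics/w13.png

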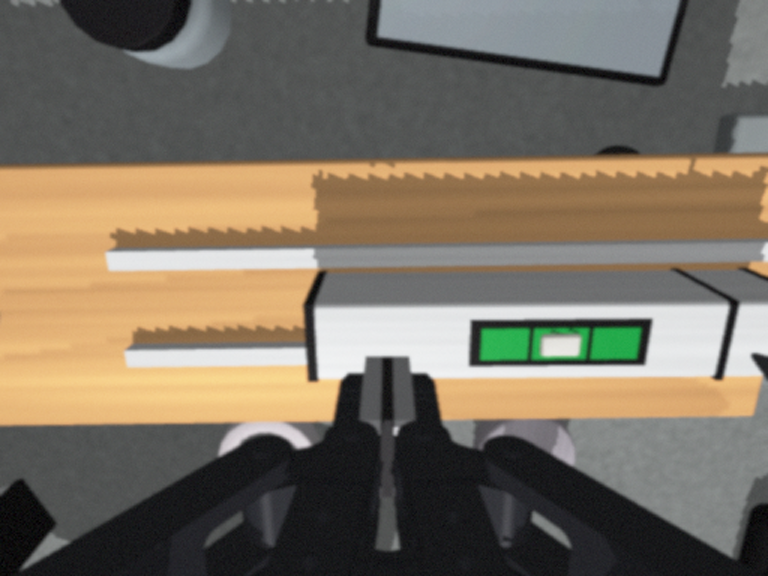

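View pics/w13b.png

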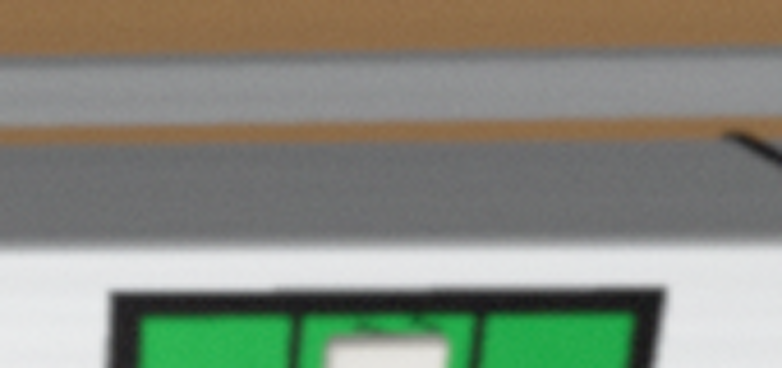

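Run:
```python
from h import *
import pickle;w=pickle.load(open("w13.pkl","rb"))
crop(w,305,205,440,250,5.8,"w13c.png");crop(w,440,175,512,260,8,"w13d.png")
g=w["img"].astype(float)
for v in range(228,238): print(v,g[v,345:402,2].astype(int).tolist())
print(proj(w,[[.5208,-.1429,.125],[.5208,-.1429,.11]]))
```

```text
228 [41, 44, 46, 42, 44, 42, 42, 40, 34, 35, 38, 38, 44, 45, 72, 119, 167, 203, 220, 224, 226, 226, 226, 228, 227, 227, 228, 228, 228, 228, 228, 228, 229, 227, 229, 229, 228, 228, 227, 225, 217, 177, 122, 71, 41, 36, 30, 30, 27, 32, 37, 39, 38, 35, 38, 37, 37]
229 [39, 46, 41, 41, 44, 44, 43, 39, 31, 39, 34, 40, 41, 49, 78, 126, 174, 206, 222, 225, 227, 228, 229, 228, 228, 228, 229, 229, 229, 229, 229, 229, 230, 229, 230, 229, 229, 228, 228, 226, 214, 174, 112, 63, 43, 33, 32, 31, 31, 39, 38, 39, 38, 36, 39, 37, 38]
230 [43, 40, 46, 40, 38, 44, 42, 38, 31, 39, 42, 42, 42, 47, 83, 135, 179, 209, 223, 228, 229, 229, 229, 230, 229, 229, 229, 230, 231, 230, 231, 229, 231, 231, 231, 229, 230, 229, 229, 226, 212, 165, 108, 58, 39, 35, 28, 29, 33, 30, 37, 32, 38, 38, 38, 38, 40]
231 [43, 44, 39, 40, 45, 44, 40, 31, 35, 38, 40, 34, 40, 49, 86, 135, 177, 213, 226, 231, 229, 231, 231, 229, 231, 231, 232, 230, 231, 231, 231, 232, 230, 230, 231, 230, 230, 230, 229, 227, 210, 160, 99, 55, 36, 30, 32, 29, 31, 29, 37, 33, 37, 38, 38, 35, 33]
232 [42, 42, 44, 40, 40, 43, 41, 35, 37, 42, 45, 37, 43, 
[... 859 characters left out ...]
33, 231, 231, 231, 232, 232, 231, 229, 231, 228, 219, 185, 127, 68, 42, 35, 38, 29, 34, 36, 38, 41, 38, 32, 39, 42, 33, 37]
236 [42, 45, 41, 42, 44, 42, 38, 34, 36, 42, 40, 40, 43, 48, 75, 119, 165, 197, 215, 220, 221, 222, 219, 218, 218, 218, 218, 218, 217, 216, 215, 216, 216, 216, 216, 214, 215, 214, 211, 192, 157, 100, 62, 41, 35, 35, 32, 31, 36, 35, 35, 37, 38, 32, 36, 33, 40]
237 [46, 46, 42, 43, 46, 43, 40, 33, 38, 40, 39, 45, 45, 47, 54, 85, 116, 142, 159, 166, 169, 168, 159, 157, 153, 153, 153, 152, 153, 150, 151, 151, 151, 151, 153, 151, 149, 151, 147, 133, 104, 69, 44, 41, 32, 29, 31, 28, 37, 37, 39, 32, 39, 35, 36, 35, 37]
[[506.41011118 238.82880635]
 [487.22868197 226.1815105 ]]
```

View pics/w13c.png

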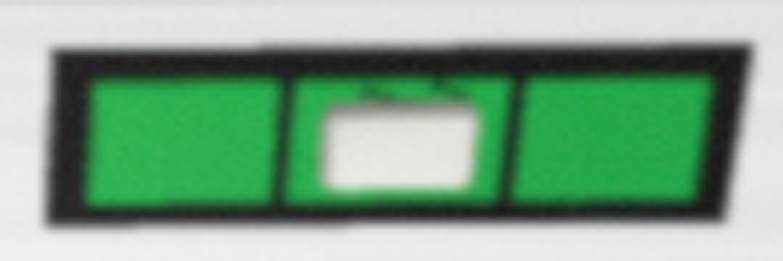

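View pics/w13d.png

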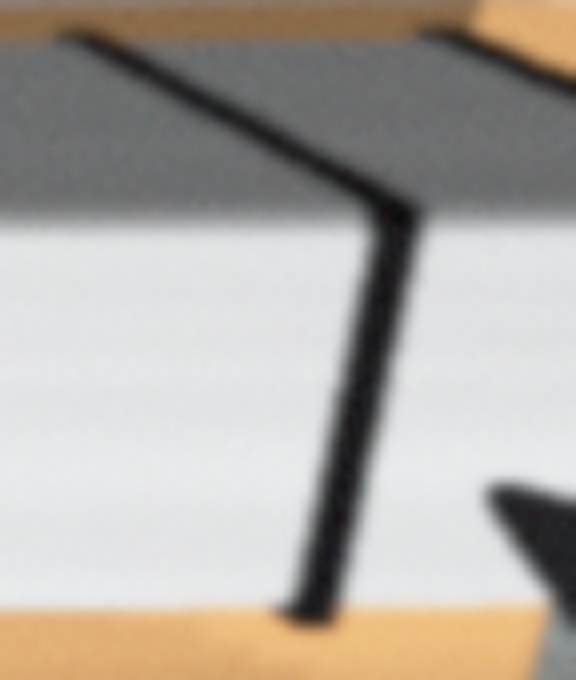

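The bubble is centred to about 0.2 mm. Levelling also tilted the level's top about 0.9 mm towards -y, so I'll re-measure the band against the tip properly.

Run:
```python
from h import *
import pickle
p=np.array([0.5208,-.1429]);th=1.7604
ey=np.array([np.cos(th),np.sin(th)]);ex=np.array([ey[1],-ey[0]])
def sh(c,u,v,z):
    b=back(c,u,v,z)[:2]-p; return (b@ex*1e3).round(2),(b@ey*1e3).round(2)
def Q(u0,v0,s):return lambda a,b:(u0+(a+.5)/s-.5,v0+(b+.5)/s-.5)
w=pickle.load(open("w6.pkl","rb"));q=Q(395,160,10)
print("w6 tip",sh(w,*q(320,445),.125),"band",sh(w,*q(228,195),.11),sh(w,*q(163,590),.11))
w=pickle.load(open("w13.pkl","rb"));q=Q(440,175,8)
print("w13 tip",sh(w,*q(488,490),.125),"band",sh(w,*q(398,215),.11),sh(w,*q(318,608),.11))
s=camera("scene"); crop(s,180,215,250,265,10,"s14b.png")
t=camera("top");crop(t,310,160,370,205,13,"t14b.png");crop(t,205,120,415,240,3.8,"t14.png")
```

```text
w6 tip (np.float64(1.89), np.float64(2.94)) band (np.float64(14.36), np.float64(4.21)) (np.float64(-14.76), np.float64(4.32))
w13 tip (np.float64(1.69), np.float64(3.24)) band (np.float64(14.2), np.float64(1.69)) (np.float64(-14.65), np.float64(1.48))
```

View pics/s14b.png

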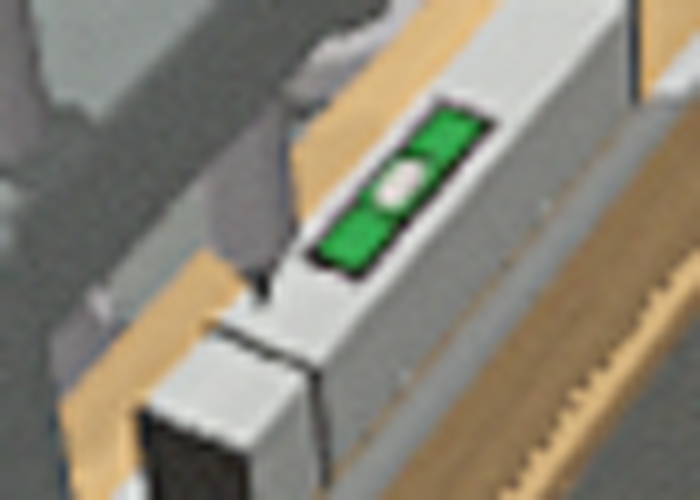

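View pics/t14b.png

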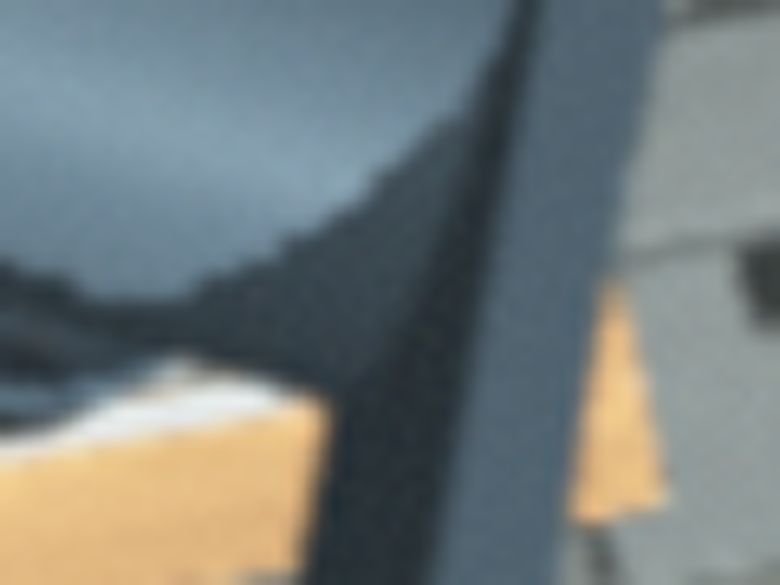

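The band sits about 1.5 mm past the tip line, at the band's edge. That is mostly the known tilt shift and is within measuring uncertainty. A nudge after levelling would add more risk than it removes. Next I'll press.

servo_tool(
  plan=[
    [[0, 0, -0.01, 0, -1], [0, 0, -0.01, 0, -1], [0, 0, -0.004, 0, -1], [0, 0, 0, 0, -1], [0, 0, 0, 0, -1]],
  ],
)

```text
time_s: 22.35
eef_pos: [0.497, -0.0222, 0.1272]
eef_rot: [-0.0, 0.996, 0.09, -0.0]
wrist_force: [-0.2, -0.5, -0.3]
opening: -0.0
```

Run:
```python
from h import *
w=camera("wrist");crop(w,0,0,512,384,1.5,"w15.png")
print(get_obs()["eef_pos"])
```

```text
[ 0.49722905 -0.02225662  0.1275405 ]
```

View pics/w15.png

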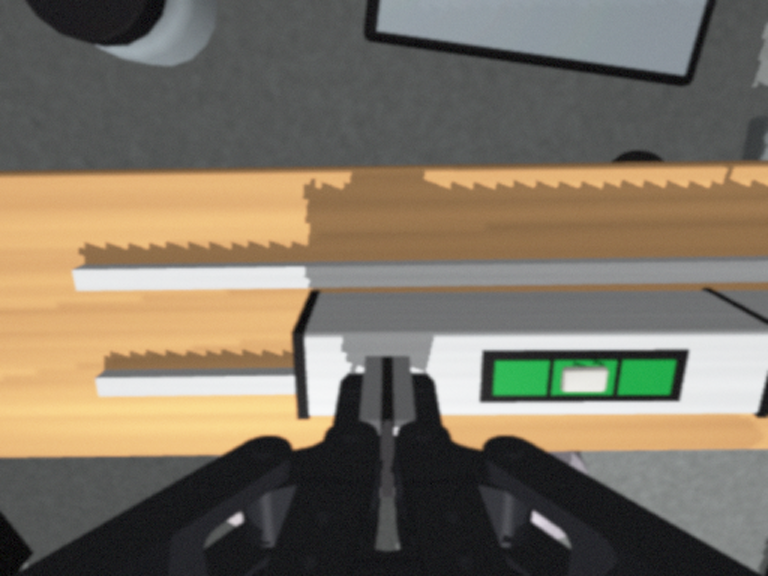

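servo_tool(
  plan=[
    [[0, 0, -0.001, 0, -1], [0, 0, -0.001, 0, -1], [0, 0, 0, 0, -1]],
  ],
)

```text
time_s: 22.7
eef_pos: [0.4971, -0.0222, 0.1255]
eef_rot: [0.0, 0.996, 0.09, 0.0]
wrist_force: [0.7, 1.3, -0.1]
opening: -0.001
```

servo_tool(
  plan=[
    [[0, 0, -0.0008, 0, -1], [0, 0, 0, 0, -1], [0, 0, 0, 0, -1]],
  ],
)

```text
time_s: 23.0
eef_pos: [0.4971, -0.0222, 0.1247]
eef_rot: [-0.0, 0.996, 0.09, -0.0]
wrist_force: [-0.0, -0.5, -0.6]
opening: -0.003
```

servo_tool(
  plan=[
    [[0, 0, -0.0006, 0, -1], [0, 0, 0, 0, -1], [0, 0, 0, 0, -1]],
  ],
)

```text
time_s: 23.3
eef_pos: [0.4971, -0.0222, 0.1241]
eef_rot: [-0.0, 0.996, 0.09, 0.0]
wrist_force: [0.1, -0.9, 1.0]
opening: -0.002
```

servo_tool(
  plan=[
    [[0, 0, -0.0005, 0, -1], [0, 0, 0, 0, -1], [0, 0, 0, 0, -1]],
  ],
)

```text
time_s: 23.6
eef_pos: [0.4971, -0.0222, 0.124]
eef_rot: [0.0, 0.996, 0.09, -0.0]
wrist_force: [-3.1, 1.0, 5.7]
opening: 0.003
```

servo_tool(
  plan=[
    [[0, 0, -0.0004, 0, -1], [0, 0, 0, 0, -1], [0, 0, 0, 0, -1]],
  ],
)

```text
time_s: 23.9
eef_pos: [0.4972, -0.0222, 0.124]
eef_rot: [0.0, 0.996, 0.09, 0.0]
wrist_force: [-3.9, 0.3, 8.3]
opening: -0.004
```

servo_tool(
  plan=[
    [[-0.0004, 0, -0.0003, 0, -1], [0, 0, 0, 0, -1], [0, 0, 0, 0, -1]],
  ],
)

```text
time_s: 24.2
eef_pos: [0.4971, -0.0222, 0.124]
eef_rot: [0.0, 0.996, 0.09, 0.0]
wrist_force: [-3.7, 0.7, 9.3]
opening: 0.001
```

Run:
```python
from h import *
for i in range(4):
    w=camera("wrist");o=get_obs();print(o["wrist_force"].round(2),o["eef_pos"])
crop(w,300,210,480,285,4.3,"w16.png");cv2.imwrite("pics/w16f.png",w["img"])
s=camera("scene");crop(s,180,215,250,265,10,"s16.png")
```

```text
[-3.11  0.63 10.33] [ 0.4971022  -0.02218359  0.12400218]
[-3.53  1.32  9.97] [ 0.49713528 -0.02218267  0.12401837]
[-3.77  0.91  9.99] [ 0.49712918 -0.02218511  0.12401218]
[-3.51  1.5   9.94] [ 0.49714592 -0.02218558  0.12404179]
```

View pics/w16.png

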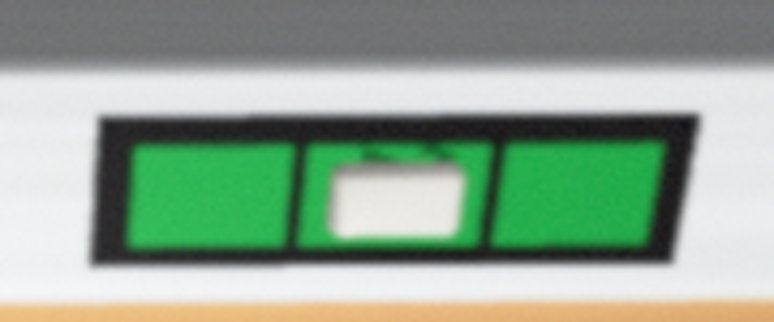

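View pics/s16.png

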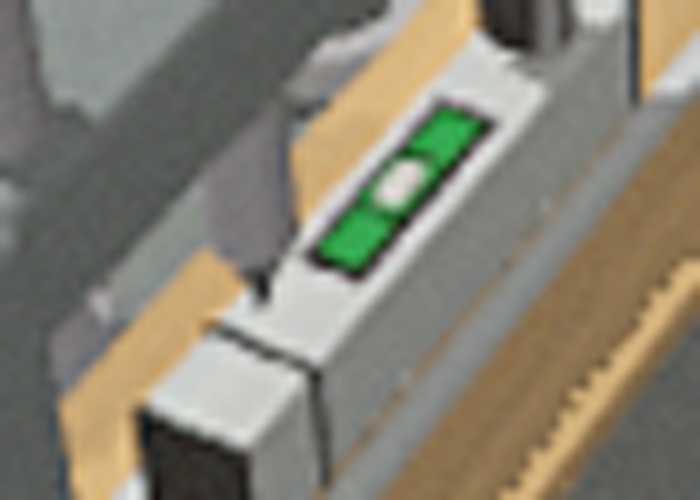

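The bubble is centred (about 0.3 mm off), the push is 10 N and the level hasn't moved. I'll take out some of the sideways force.

servo_tool(
  plan=[
    [[-0.0005, 0, 0, 0, -1], [-0.0005, 0, 0, 0, -1], [0, 0, 0, 0, -1], [0, 0, 0, 0, -1]],
  ],
)

```text
time_s: 24.85
eef_pos: [0.497, -0.0222, 0.124]
eef_rot: [0.0, 0.996, 0.09, 0.002]
wrist_force: [0.5, 0.9, 5.9]
opening: -0.001
```

servo_tool(
  plan=[
    [[-0.0001, 0, -0.0003, 0, -1], [-0.0001, 0, -0.0003, 0, -1], [0, 0, 0, 0, -1], [0, 0, 0, 0, -1], [0, 0, 0, 0, -1]],
  ],
)

```text
time_s: 25.35
eef_pos: [0.4971, -0.0222, 0.124]
eef_rot: [0.0, 0.996, 0.09, 0.002]
wrist_force: [-0.1, 2.0, 10.6]
opening: 0.001
```

Run:
```python
from h import *
for i in range(5):
    w=camera("wrist");o=get_obs();print(o["time_s"],o["wrist_force"].round(2),o["eef_pos"])
crop(w,0,0,512,384,1.5,"w17.png")
s=camera("scene");crop(s,140,150,340,330,3.2,"s17.png")
```

```text
25.4 [-0.51  2.    9.77] [ 0.49706261 -0.02219471  0.12402389]
25.45 [-0.64  2.46 11.1 ] [ 0.49705631 -0.02222271  0.12403086]
25.5 [-0.88  1.08 10.38] [ 0.49705415 -0.02218708  0.12401369]
25.55 [-1.56  1.35 10.46] [ 0.49705911 -0.02221342  0.12400523]
25.6 [ 0.    2.78 10.91] [ 0.49707577 -0.02221746  0.12403571]
```

View pics/w17.png

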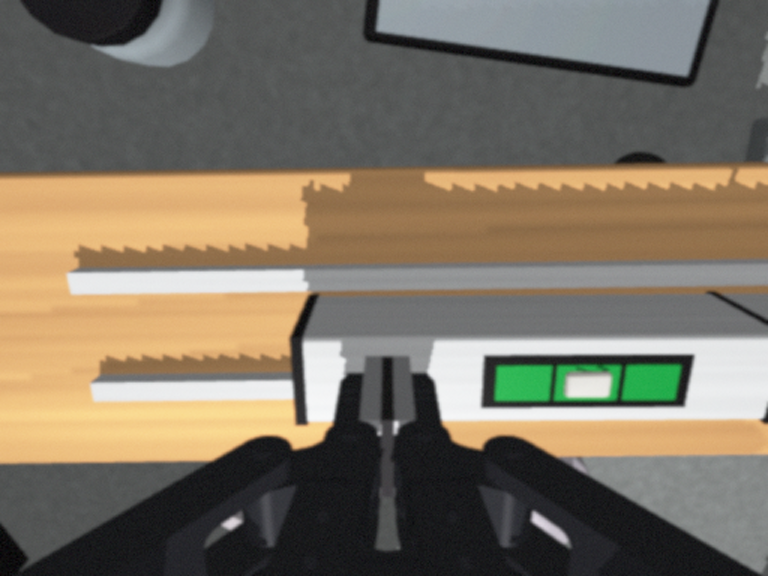

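View pics/s17.png

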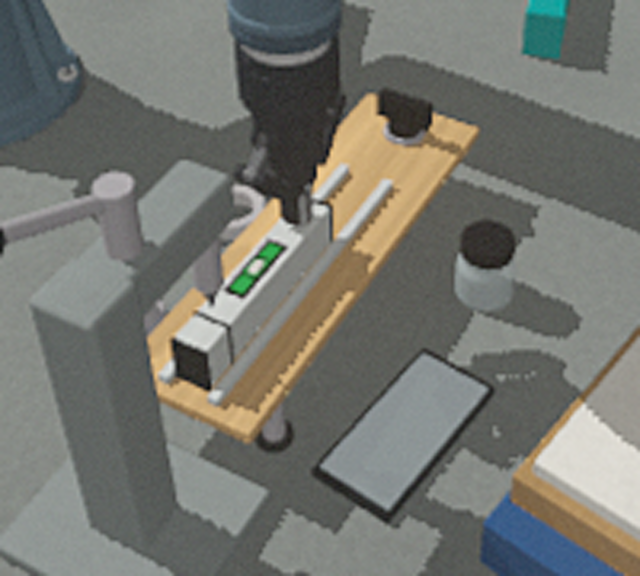

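The push is steady at about 10.5 N straight down, the bubble is centred between its lines, and nothing else has moved. Handing in.

```bash
python3 -c "
from bench import *
print(hand_in())"
```

```text
the job is handed in; nothing more can be done
None
```

The job is handed in at about 25.6 s, with the arm still pressing on the level; the hand-in gave no verdict.

- **Pushing:** I pushed the white level along its guide from the knob end with shut fingers, never lifting it.
- **Levelling:** I gripped the knob bar and turned it clockwise about 2.3 rad in total, then let go.
- **Pressing:** I pressed the shut fingertips on the plain top at the knob end, in the middle of the plain stretch.

What the last checks showed:
- **Bubble:** it was 0.2–0.3 mm from the middle, seen by the wrist camera before and during the press. Earlier, the top and scene views disagreed on its sign by up to 1 mm.
- **Push:** it read about 10–11 N downward, with 1–3 N sideways.
- **Other things on the desk:** I saw nothing else moved in the pictures.
- **Mark (less certain):** the last wrist measurement put the band about 1.6 mm past the tip on the column side, just at the band's edge. The scene view showed it about under the tip. About 0.9 mm of the offset came from levelling, which tilted the level's top that way. I left it rather than move the level after it was levelled.

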